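Start a recessed screw at the bottom of a deep well by feel

TASK

Take the long hexagon-headed screw out of its wooden stand, lower it upright down the well of the grey housing, feel gently with its lugs for the start of the coarse thread at the bottom, and then screw it clockwise, seen from above, until its collar sits flat on the housing's rim; then let go. Never force it on the way: until the collar is home, a load of more than about 25 newtons between screw and housing ruins the thread. Leave the ball bearing, the bearing ring and the micrometer where they are.

Things in the scene. Friction and masses are not known exactly. Their poses are not given: they have to be found in the camera images.
- screw_head (a point): Centre (half-way up) of the screw's dark hexagon head, 26 mm across flats, 42 mm tall, z up. Flats face the point's x axis and every 60 degrees from it. Right below the head is a round steel collar, 44 mm across, 6 mm thick. The screw weighs 0.14 to 0.28 kg; at the start it hangs by its collar in the wooden stand.
- screw_collar (a point): Centre of the underside of the screw's collar, 27 mm below screw_head, z up. Below it a 13 mm shank reaches down 78 mm. This underside must end on the housing's rim.
- screw_lugs (a point): Point on the screw's axis 68 mm below the collar's underside, at the height of three round stub lugs, 4 mm thick, that stick out of the shank 120 degrees apart (one along the point's x) to a circle 26.6 mm across. The shank's tapered nose goes on 10 mm below this point.
- well_mouth (a point): Centre of the well's mouth, level with the bright flat rim of the grey housing, 85 mm above the bench; z up along the well. The housing is a fixed round tower 58 mm across on a foot about 104 x 70 mm. The well is 29 mm across, with a 3.5 mm chamfer at the mouth; thread_face lies at its bottom.
- thread_face (a point): Centre of the upper face, 58 mm below the rim, of the rigid threaded insert (18 mm bore) in the well. The face is flat but for three entry gaps 120 degrees apart, each 40 degrees wide, so the lugs have about 15 degrees of play in them. How the gaps are turned is unknown: this point's axes do not show it. Lugs on the flat: the collar is 12 mm above the rim.
- thread_start (a point): Point on the axis 8 mm below thread_face, the floor of the gaps. Lugs that meet the gaps drop onto it (collar then 4 mm above the rim). From mid-gap, turning clockwise seen from above, about 0.35 rad is level, then a right-hand thread leads down 5.5 mm per rad; after 1.1 to 1.4 rad in all the collar is on the rim. The thread holds by friction, nothing springs.
- stand_top (a point): Centre of the upper face of the fixed wooden stand, a block 66 x 66 mm, 88 mm tall, with an upright 30 mm hole, 83 mm deep, in which the screw hangs at the start. z up.
- bearing: Bystander: loose steel ball bearing, 47 mm across, 14 mm high; origin at the centre of its underside.
- race: Bystander: loose plain steel bearing ring, 66 mm across, 17 mm high; origin at the centre of its underside.
- mike: Bystander: loose micrometer with a green frame, 40 x 129 x 16 mm, lying flat; origin at the centre of its underside.
- screw: The screw as a whole, steel, 126 mm long; origin at the centre of its collar's underside, axes as screw_collar.
- housing: The fixed grey housing with its insert; origin on the well's axis at bench height, z up.

How it is judged:
On the way, in this order (a step that is already met when the one before it is completed fails the run):
1. the screw is lowered into the well (z of screw_collar in the frame of well_mouth below 0.04 m and horizontal distance between screw_collar and well_mouth below 0.006 m), for 0.1 s.
2. its lugs have dropped into the thread's entry gaps (z of screw_collar in the frame of well_mouth below 0.0065 m and horizontal distance between screw_collar and well_mouth below 0.004 m), for 0.1 s.
At the end, for the whole second after the job is handed in: The screw is screwed home: its collar's underside lies within 1.5 mm of the housing's rim, its axis within 3 mm of the well's and within 0.04 rad of upright, at rest and released (z of screw_collar in the frame of well_mouth below 0.0015 m and horizontal distance between screw_collar and well_mouth below 0.003 m and angle between screw_collar's own z axis and vertical below 0.04 rad and linear speed of screw below 0.01 m/s); the robot touches nothing.
It fails at once if the thread is ruined: more than 30 N between the screw and the housing (with its insert) while the collar is still over 1.5 mm above the rim (contact force between screw and housing above 30 N and z of screw_collar in the frame of well_mouth above 0.0015 m).
It fails at once if the ball bearing is moved (distance of bearing from where it was at the start of the episode above 0.02 m).
It fails at once if the bearing ring is moved (distance of race from where it was at the start of the episode above 0.02 m).
It fails at once if the micrometer is moved (distance of mike from where it was at the start of the episode above 0.02 m).
It also fails if it takes over 51 s, if anything falls off the work surface, if the arm or the gripper's body presses on something with over 40 N, if the wrist force passes 120 N, or if a joint passes its speed limit or range.

ROBOT

A 6-joint arm with a two-finger parallel gripper is mounted at the origin on a cart in front of the work surface, level with it; the furniture and walls round the work are solid. World frame = base frame: x ahead of the robot, y to its left, z up, the work surface at z = 0. Lengths are in m, angles in rad, forces in N, time in s.
With the tool pointing down it reaches from about 0.225 to 0.875 m from the base axis. Payload 3.4 kg.
Tool frame: the origin (TCP) lies on the mounting face of the last link; the fingertips stand 173 mm ahead of it and the grasp point (between the pads) lies 155 mm ahead of it; x points along the fingers, y is the direction in which the jaws open and shut, and the axes are right-handed (so a half turn about x gives the same grasp; the last joint's range is limited). The gripper opens to 85 mm and grips with 20 to 120 N. Pads are 22 mm wide; open, the fingers measure 114 mm over their backs; the gripper's body (76 mm by 85 mm) begins 54 mm behind the grasp point. The pads swing forward as they close: fully open they stand 13 mm farther back than shut.
Start: joints at [1.069, 0.276, 1.505, -0, 1.361, -0.121], TCP at [0.214, 0.534, 0.405] pointing down, gripper open.
Joint ranges: [-2.89, 2.89], [-0.75, 2.08], [0.22, 2.7], [-1.18, 4.32], [0.11, 2.71], [-2.7, 2.7]. Speed limits (rad/s): [2.57, 2.57, 3.14, 3.14, 3.14, 3.14].

INTERFACE

Orientations are given as a unit quaternion [w, x, y, z].
In Python, from rig import manip gives the robot as it stands.
- The arm moves only by the tool arm_command, never from a script. Its argument "targets" is a list of rows, each an object with "dp": the shift along the tool's x, y, z in m, a list of three; "turn": the turn, a rotation vector about the tool's x, y, z in degrees, a list of three; "grip": the opening, from -1 (shut) to 1 (fully open). In form: [{"dp": [tx, ty, tz], "turn": [wx, wy, wz], "grip": grip}, ...]. A call has 1 to 8 rows; each row shifts and turns the commanded pose from where the row before left it, along the tool's axes as they then stand; what a row does not reach is not made up. A row lasts 1/10 s, in which the tool goes at most 50 mm and 8.59 degrees, less where a joint would pass 70% of its speed; a pose out of reach is approached as far as the arm can. A call with a gripper value outside its range is refused whole. The fingers move at their own pace and stop on an object; "grip_force" is the grip in N (left out, the last holds). Time passes only in rows, so rows that do not move let the fingers close. It gives the time, the measured TCP pose, the force and the opening at its end, in the units of the state.
- manip.get_state(): the state, without advancing time (a new reading comes with each control period).
- manip.get_image(name): name is "scene" or "top" or "wrist"; returns the picture (420x560x3 uint8, red, green, blue); there is no depth.
- manip.calibration(name): a dict with "fx", "fy", "cx", "cy" (pixels), "k1" (the pictures are not rectified: a ray, as slopes to the right and down, at radius r is drawn at 1 + k1 r^2 times it, then the intrinsics apply), "R" (3x3) and "t" (3): a world point X has camera coordinates R X + t. Camera axes: x right, y down, z forward; pixel columns grow to the right and rows downward; lengths in m; the calibration is good to about 2 mm. A picture is of the moment at which its call begins: read the wrist's pose just before it. calibration takes no time and is no camera call; for the wrist camera it gives the pose at the moment of the call.
- manip.sign_off(): hands the job in, once; it reports no verdict.
The state is a dict: "clock": time; "qpos": joint angles; "qd": joint speeds; "effort": joint torques, N m; "position": TCP position; "ee_rot": TCP orientation; "contact_force": force on the tool from outside, world axes, zero at the start; "moment": the same for the moment, N m; "width": finger opening in m.
Only numpy, scipy, OpenCV 4.12 (cv2) and the standard library are available. Lean on these libraries where they do the work, as an engineer would, in place of code of your own. Each camera call takes 0.05 s, during which the arm holds its last target.

## Working session

There is one attempt and no reset: what is moved stays moved. The work goes in short steps, Python scripts to look and compute and a tool call to move; the robot and the scene stay as the last step left them, time stands still between calls to the robot, and variables do not carry over. Pictures are saved under pics/ and viewed, and the job is handed in when it is done.

Besides the shell and the picture viewer there is one more tool, called after "Call:" by a JSON object that holds its "name" and its "arguments". arm_command: Moves the arm, as the interface text tells. Its arguments: {"type":"object","properties":{"targets":{"type":"array"},"grip_force":{"type":"number"}},"required":["targets"]}

```bash
ls; mkdir -p pics
cat > h.py <<'E'
import numpy as np, cv2
from rig import manip
def save(n,f):
    c=manip.calibration(n); im=manip.get_image(n); cv2.imwrite('pics/'+f,im[:,:,::-1]); return im,c
def K(c): return np.array([[c['fx'],0,c['cx']],[0,c['fy'],c['cy']],[0,0,1.]])
def D(c): return np.array([c['k1'],0,0,0,0.])
def proj(c,P):
    P=np.atleast_2d(np.array(P,float)); R=np.array(c['R']); t=np.array(c['t'])
    r,_=cv2.Rodrigues(R); return cv2.projectPoints(P,r,t,K(c),D(c))[0].reshape(-1,2)
def ray(c,uv,z):
    n=cv2.undistortPoints(np.array(uv,float).reshape(-1,1,2),K(c),D(c)).reshape(-1,2)
    R=np.array(c['R']); t=np.array(c['t']); o=-R.T@t; d=np.c_[n,np.ones(len(n))]@R
    s=(z-o[2])/d[:,2]; return o+d*s[:,None]
E
python3 - <<'E'
from h import *
s=manip.get_state(); print(s)
for n in('scene','top','wrist'):
    im,c=save(n,n+'0.png'); print(n,c)
E
```

```text
pics
{'clock': 0.0, 'qpos': array([ 1.06898674e+00,  2.76600226e-01,  1.50613653e+00,  1.77392377e-05,
        1.36069155e+00, -1.21013307e-01]), 'qd': array([-3.79535551e-05, -1.17429673e-03,  1.25543910e-03, -1.77617192e-03,
       -9.43839617e-04,  2.37316367e-04]), 'effort': array([ 1.36129322e-03, -4.16763783e+01, -2.45804679e+01, -2.36628657e-04,
        1.09897097e-02, -1.69233408e-05]), 'position': array([0.2136114 , 0.53362263, 0.40383508]), 'ee_rot': array([ 0.6941234 ,  0.13320518,  0.69453278, -0.134437  ]), 'contact_force': array([-0.22089397, -0.15874711, -0.24553629]), 'moment': array([ 0.00243866, -0.03027276, -0.01622189]), 'width': 0.08552077805685934}
scene {'fx': 507.92080134322134, 'fy': 507.92080134322134, 'cx': 286.4917585150462, 'cy': 214.59456090357526, 'k1': 0.03396597834043282, 'R': array([[ 0.76648804, -0.64209884,  0.01432348],
       [-0.46995357, -0.57591626, -0.66892758],
       [ 0.43776675,  0.50599362, -0.74318957]]), 't': array([-0.40126181,  0.38568822,  1.01668847])}
top {'fx': 490.5720980211885, 'fy': 490.5720980211885, 'cx': 269.48819317464176, 'cy': 209.6918419950565, 'k1': -0.04810558494031952, 'R': array([[ 0.03029914, -0.99933795, -0.02014032],
       [-0.99303357, -0.0278003 , -0.11450534],
       [ 0.11386963,  0.02346943, -0.99321845]]), 't': array([0.0804104 , 0.60838892, 0.94329228])}
wrist {'fx': 341.6770406270048, 'fy': 341.6770406270048, 'cx': 284.36589214606875, 'cy': 207.0406603707931, 'k1': -0.013189353669676412, 'R': array([[ 0.37154848,  0.92841193, -0.00173776],
       [ 0.87986337, -0.35152086,  0.31980232],
       [ 0.29629743, -0.12035106, -0.94748269]]), 't': array([-0.57399856, -0.04061034,  0.38040252])}
```

View pics/scene0.png

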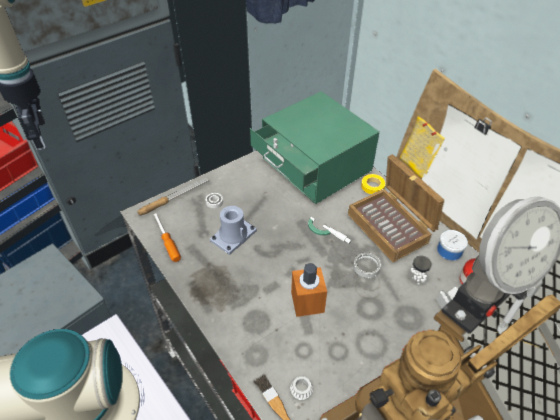

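View pics/top0.png

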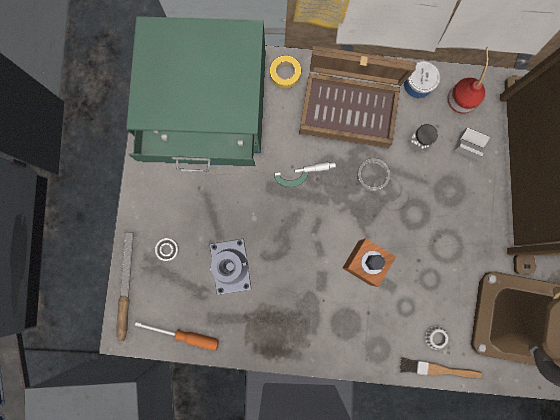

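View pics/wrist0.png

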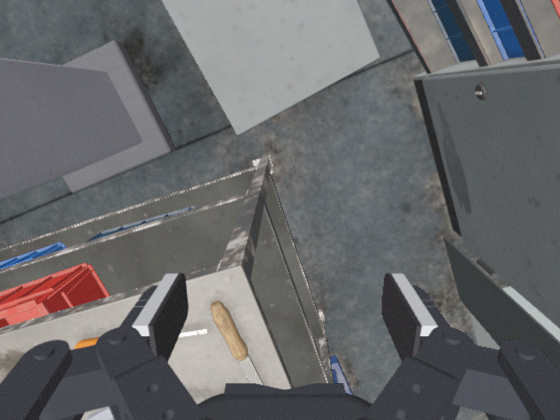

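The top view shows the housing's well near (230,266) and the screw head near (374,262) in the stand. I'll zoom in on both.

Run:
```python
from h import *
t=cv2.imread('pics/top0.png'); s=cv2.imread('pics/scene0.png')
a=cv2.resize(t[230:300,195:265],(400,400),interpolation=cv2.INTER_CUBIC)
b=cv2.resize(t[225:295,337:407],(400,400),interpolation=cv2.INTER_CUBIC)
cv2.imwrite('pics/z1.png',np.hstack([a,b]))
a=cv2.resize(s[195:255,200:260],(400,400),interpolation=cv2.INTER_CUBIC)
b=cv2.resize(s[255:325,275:345],(400,400),interpolation=cv2.INTER_CUBIC)
cv2.imwrite('pics/z2.png',np.hstack([a,b]))
```

```text
(no output)
```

View pics/z1.png

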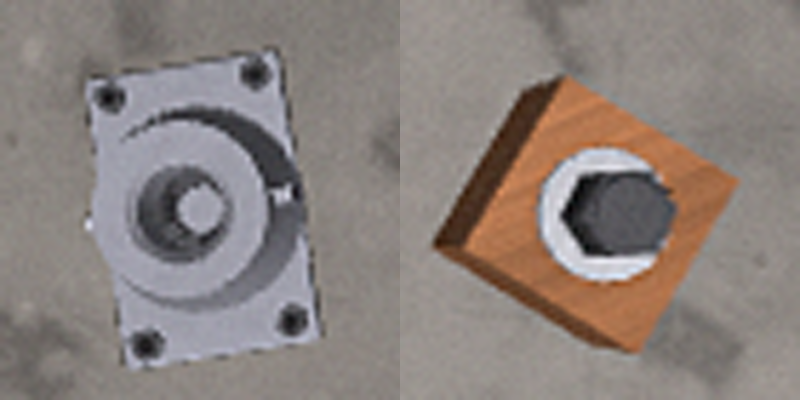

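View pics/z2.png

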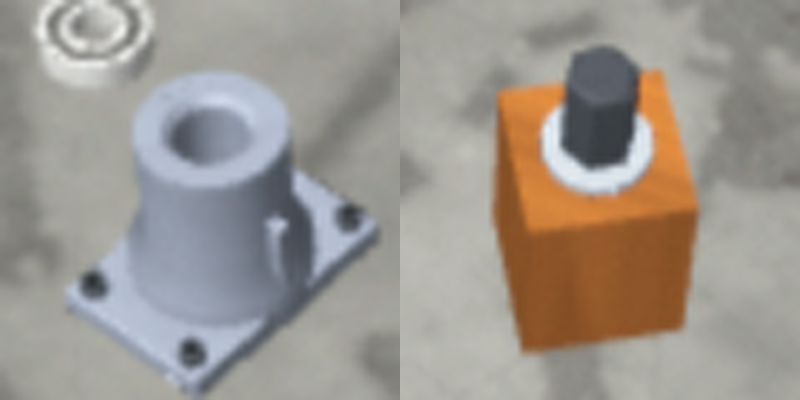

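```bash
cat > tmp.py <<'E'
from h import *
T=manip.calibration('top');S=manip.calibration('scene')
print('well top',ray(T,[226.8,267],.085),'scene',ray(S,[231.8,214.5],.085))
print('head top',ray(T,[378,261.6],.136),'scene',ray(S,[310.5,268.1],.136))
print('collar top',ray(T,[372.9,262.5],.094),'scene',ray(S,[309.5,280.4],.094))
# stand top corners from top crop
p=np.array([[565,75],[740,182],[636,352],[465,247]],float)-[400,0]; p=p/5.714+[337,225]
q=ray(T,p,.088);print(q,q.mean(0)); print(np.linalg.norm(np.roll(q,-1,0)-q,axis=1))
E
python3 tmp.py
```

```text
well top [[0.48980606 0.17368033 0.085     ]] scene [[0.48964465 0.17181776 0.085     ]]
head top [[ 0.50743875 -0.09861802  0.136     ]] scene [[ 0.50499809 -0.09901281  0.136     ]]
collar top [[ 0.5061496  -0.09756052  0.094     ]] scene [[ 0.50311358 -0.10092897  0.094     ]]
[[ 0.55128294 -0.08518812  0.088     ]
 [ 0.51793475 -0.14264169  0.088     ]
 [ 0.46202277 -0.10910262  0.088     ]
 [ 0.49433127 -0.05318738  0.088     ]] [ 0.50639293 -0.09752995  0.088     ]
[0.06643052 0.06519984 0.06457828 0.06532641]
```

```bash
cat >> h.py <<'E'
from scipy.spatial.transform import Rotation as Ro
def rot(s): q=s['ee_rot']; return Ro.from_quat([q[1],q[2],q[3],q[0]]).as_matrix()
def tgt(yaw):  # x down, y at world angle yaw
    y=np.array([np.cos(yaw),np.sin(yaw),0]); x=np.array([0,0,-1.]); return np.c_[x,y,np.cross(x,y)]
def st():
    s=manip.get_state(); R=rot(s)
    print('t %.2f p'%s['clock'],s['position'].round(4),'q',s['qpos'].round(3),'yaw %.2f'%np.degrees(np.arctan2(R[1,1],R[0,1])),'xax',R[:,0].round(4),'F',s['contact_force'].round(2),'M',s['moment'].round(3),'w %.4f'%s['width']); return s,R
def plan(P,yaw):
    s,R=st(); d=R.T@(np.array(P)-s['position']); w=np.degrees(Ro.from_matrix(R.T@tgt(np.radians(yaw))).as_rotvec())
    print('dp total mm',(d*1000).round(1),'turn tot deg',w.round(2))
E
python3 - <<'E'
from h import *
s,R=st(); print(R.round(3))
plan([0.506,-.0985,.40],np.degrees(np.arctan2(R[1,1],R[0,1])))
# hex orientation: draw projected hex at several yaw in top
E
```

```text
t 0.15 p [0.2136 0.5337 0.404 ] q [ 1.069  0.276  1.506  0.     1.361 -0.121] yaw 68.18 xax [-7.0e-04 -1.2e-03 -1.0e+00] F [ 0.2  -0.38  0.15] M [ 0.056  0.007 -0.017] w 0.0853
[[-0.001  0.372  0.928]
 [-0.001  0.928 -0.372]
 [-1.    -0.001 -0.   ]]
t 0.15 p [0.2136 0.5337 0.404 ] q [ 1.069  0.276  1.506  0.     1.361 -0.121] yaw 68.18 xax [-7.0e-04 -1.2e-03 -1.0e+00] F [ 0.2  -0.38  0.15] M [ 0.056  0.007 -0.017] w 0.0853
dp total mm [   4.6 -478.2  506.4] turn tot deg [-0.   -0.01  0.08]
```

```bash
cat >> h.py <<'E'
def rows(P,yaw,n,smooth=False):
    """print n rows as totals per row in tool axes, shift first then turn"""
    s,R=st(); p=s['position'].copy(); P=np.array(P,float)
    dR=R.T@tgt(np.radians(yaw)); w=Ro.from_matrix(dR).as_rotvec()
    cur=R.copy(); acc=p.copy()
    for i in range(1,n+1):
        a=i/n
        nx=p+(P-p)*a; d=np.round(cur.T@(nx-acc),4); acc=acc+cur@d
        nR=R@Ro.from_rotvec(w*a).as_matrix(); t=np.round(np.degrees(Ro.from_matrix(cur.T@nR).as_rotvec()),2)
        cur=cur@Ro.from_rotvec(np.radians(t)).as_matrix()
        print('{"dp":%s,"turn":%s}'%(d.tolist(),t.tolist()))
    print('end',acc.round(4))
E
python3 - <<'E'
from h import *
s,R=st(); c=manip.calibration('wrist'); Rc=np.array(c['R']);t=np.array(c['t']); o=-Rc.T@t
print('cam in tool',R.T@(o-s['position']),'axis in tool',R.T@Rc[2])
ct=R.T@(o-s['position'])
for z in (.36,.40):
  R2=tgt(np.radians(120)); Rc2=Rc@R@R2.T
  P=np.array([.506,-.0985,z]); o2=P+R2@ct
  print(z, [ (Rc2@(np.array(q)-o2))for q in ([.506,-.0985,.136],)], 'want shift in world for centre:')
  a=R2@(R.T@Rc[2]); g=o2+a*(.136-o2[2])/a[2]; print(g, 'pixel of target',proj(dict(c,R=Rc2,t=-Rc2@o2),[[.506,-.0985,.136],[.49,.173,.085]]))
E
```

```text
t 0.15 p [0.2136 0.5337 0.404 ] q [ 1.069  0.276  1.506  0.     1.361 -0.121] yaw 68.18 xax [-7.0e-04 -1.2e-03 -1.0e+00] F [ 0.2  -0.38  0.15] M [ 0.056  0.007 -0.017] w 0.0853
cam in tool [ 0.03151264 -0.00012362 -0.08321172] axis in tool [ 9.47416300e-01 -5.31204839e-05  3.20003675e-01]
0.36 [array([1.32505328e-04, 1.72394895e-02, 2.08993712e-01])] want shift in world for centre:
[ 0.49030875 -0.10771456  0.136     ] pixel of target [[284.58250137 235.22241302]
 [561.79914266 339.83730245]]
0.4 [array([1.36165600e-04, 4.43934285e-03, 2.46890364e-01])] want shift in world for centre:
[ 0.50201038 -0.10096121  0.136     ] pixel of target [[284.55433393 213.184339  ]
 [531.00741235 312.11830433]]
```

```bash
python3 -c "
from h import *
rows([.49,.173,.36],120,11)"
```

```text
t 0.15 p [0.2136 0.5337 0.404 ] q [ 1.069  0.276  1.506  0.     1.361 -0.121] yaw 68.18 xax [-7.0e-04 -1.2e-03 -1.0e+00] F [ 0.2  -0.38  0.15] M [ 0.056  0.007 -0.017] w 0.0853
{"dp":[0.004, -0.0211, 0.0355],"turn":[-4.71, -0.0, 0.01]}
{"dp":[0.004, -0.0239, 0.0337],"turn":[-4.71, -0.01, 0.0]}
{"dp":[0.0041, -0.0267, 0.0315],"turn":[-4.71, -0.0, 0.01]}
{"dp":[0.004, -0.0291, 0.0293],"turn":[-4.71, -0.01, 0.0]}
{"dp":[0.004, -0.0314, 0.0268],"turn":[-4.71, -0.0, 0.01]}
{"dp":[0.004, -0.0336, 0.0242],"turn":[-4.71, -0.01, 0.01]}
{"dp":[0.0041, -0.0354, 0.0212],"turn":[-4.71, 0.0, 0.0]}
{"dp":[0.004, -0.037, 0.0184],"turn":[-4.72, -0.0, 0.01]}
{"dp":[0.004, -0.0384, 0.0152],"turn":[-4.71, -0.01, 0.01]}
{"dp":[0.004, -0.0395, 0.0119],"turn":[-4.71, -0.0, 0.0]}
{"dp":[0.004, -0.0404, 0.0088],"turn":[-4.71, -0.01, 0.01]}
end [0.49  0.173 0.36 ]
```

Call:
{"name": "arm_command", "arguments": {"targets": [{"dp":[0.004,-0.021,0.0355],"turn":[-4.71,0,0],"grip":1},{"dp":[0.004,-0.024,0.0337],"turn":[-4.71,0,0],"grip":1},{"dp":[0.004,-0.0267,0.0315],"turn":[-4.71,0,0.05],"grip":1},{"dp":[0.004,-0.029,0.0293],"turn":[-4.71,0,0],"grip":1},{"dp":[0.004,-0.0314,0.0268],"turn":[-4.71,0,0],"grip":1},{"dp":[0.004,-0.0336,0.0242],"turn":[-4.71,0,0],"grip":1},{"dp":[0.004,-0.0354,0.0212],"turn":[-4.71,0,0],"grip":1},{"dp":[0.004,-0.037,0.0184],"turn":[-4.71,0,0],"grip":1}]}}

```text
clock: 0.95
position: [0.4154, 0.2701, 0.3723]
ee_rot: [0.7, -0.098, 0.7, 0.099]
contact_force: [1.1, 0.5, -0.4]
width: 0.0854
```

Call:
{"name": "arm_command", "arguments": {"targets": [{"dp":[0.004,-0.0384,0.0152],"turn":[-4.71,0,0],"grip":1},{"dp":[0.004,-0.0395,0.012],"turn":[-4.71,0,0],"grip":1},{"dp":[0.004,-0.0404,0.0088],"turn":[-4.71,0,0],"grip":1},{"dp":[0,0,0],"turn":[0,0,0],"grip":1},{"dp":[0,0,0],"turn":[0,0,0],"grip":1}]}}

```text
clock: 1.45
position: [0.4905, 0.1726, 0.36]
ee_rot: [0.683, -0.181, 0.684, 0.182]
contact_force: [-0.6, -0.3, 1.0]
width: 0.0855
```

```bash
python3 -c "
from h import *
st()
im,c=save('wrist','w1.png'); import pickle; pickle.dump((c),open('w1.pkl','wb'))
print(proj(c,[[.49,.1727,.085]]))
rows([.506,-.0985,.37],120,7)"
```

```text
t 1.45 p [0.4905 0.1726 0.36  ] q [ 0.204  0.224  1.693  0.002  1.226 -1.888] yaw 119.82 xax [-0.0014  0.0012 -1.    ] F [-0.61 -0.29  1.03] M [ 0.003 -0.005  0.023] w 0.0855
[[283.42942036 207.73866388]]
t 1.50 p [0.49   0.1733 0.3602] q [ 0.206  0.223  1.693  0.002  1.226 -1.888] yaw 119.91 xax [-0.0013  0.0013 -1.    ] F [-0.24 -0.09 -0.15] M [ 0.038  0.05  -0.026] w 0.0851
{"dp":[-0.0015, -0.0348, -0.0174],"turn":[-0.01, -0.0, -0.01]}
{"dp":[-0.0014, -0.0348, -0.0174],"turn":[-0.01, -0.01, -0.02]}
{"dp":[-0.0015, -0.0348, -0.0174],"turn":[-0.02, -0.0, -0.01]}
{"dp":[-0.0014, -0.0348, -0.0174],"turn":[-0.01, -0.0, -0.02]}
{"dp":[-0.0014, -0.0348, -0.0174],"turn":[-0.01, -0.01, -0.01]}
{"dp":[-0.0014, -0.0348, -0.0174],"turn":[-0.01, -0.0, -0.02]}
{"dp":[-0.0015, -0.0347, -0.0174],"turn":[-0.02, -0.01, -0.01]}
end [ 0.506  -0.0985  0.37  ]
```

View pics/w1.png

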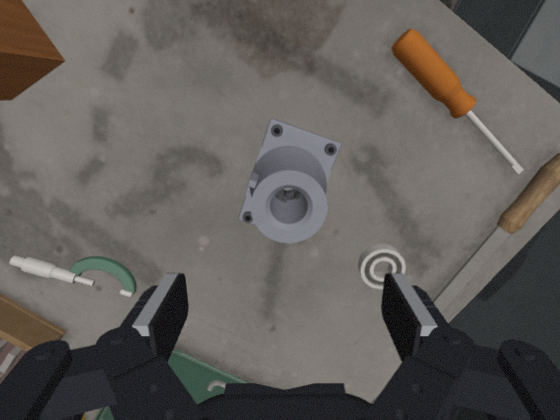

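```bash
python3 -c "
from h import *
im=cv2.imread('pics/w1.png')
a=cv2.resize(im[110:260,230:350],(480,600),interpolation=cv2.INTER_CUBIC)
cv2.imwrite('pics/z3.png',a)"
```

```text
(no output)
```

View pics/z3.png

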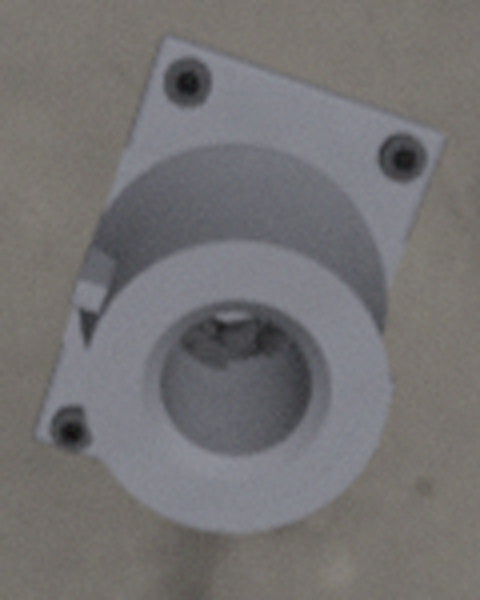

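Call:
{"name": "arm_command", "arguments": {"targets": [{"dp":[-0.0015,-0.0348,-0.0174],"turn":[0,0,0],"grip":1},{"dp":[-0.0014,-0.0348,-0.0174],"turn":[0,0,-0.03],"grip":1},{"dp":[-0.0014,-0.0348,-0.0174],"turn":[0,0,-0.03],"grip":1},{"dp":[-0.0014,-0.0348,-0.0174],"turn":[0,0,-0.03],"grip":1},{"dp":[-0.0014,-0.0348,-0.0174],"turn":[0,0,0],"grip":1},{"dp":[-0.0014,-0.0348,-0.0174],"turn":[0,0,0],"grip":1},{"dp":[-0.0014,-0.0348,-0.0174],"turn":[0,0,0],"grip":1},{"dp":[0,0,0],"turn":[0,0,0],"grip":1}]}}

```text
clock: 2.3
position: [0.5069, -0.1008, 0.3708]
ee_rot: [0.684, -0.183, 0.683, 0.181]
contact_force: [0.7, 0.8, 0.5]
width: 0.0854
```

Call:
{"name": "arm_command", "arguments": {"targets": [{"dp":[0,0,0],"turn":[0,0,0],"grip":1}]}}

```text
clock: 2.4
position: [0.5063, -0.0977, 0.3704]
ee_rot: [0.683, -0.183, 0.683, 0.183]
contact_force: [0.2, 0.6, -0.2]
width: 0.0855
```

```bash
python3 -c "
from h import *
st()
im,c=save('wrist','w2.png'); import pickle; pickle.dump((c),open('w2.pkl','wb'))
print(proj(c,[[.506,-.0985,.136],[.506,-.0985,.094]]));st()
a=cv2.resize(cv2.imread('pics/w2.png')[150:290,225:345],(515,600),interpolation=cv2.INTER_CUBIC)
cv2.imwrite('pics/z4.png',a)"
```

```text
t 2.40 p [ 0.5063 -0.0977  0.3704] q [-3.260e-01  2.090e-01  1.685e+00  1.000e-03  1.247e+00 -2.420e+00] yaw 119.96 xax [ 7.e-04  8.e-04 -1.e+00] F [ 0.16  0.58 -0.17] M [-0.009 -0.013  0.059] w 0.0855
[[282.47764034 227.28357348]
 [282.76276771 206.344927  ]]
t 2.45 p [ 0.5062 -0.0971  0.3703] q [-3.250e-01  2.090e-01  1.686e+00  1.000e-03  1.247e+00 -2.420e+00] yaw 120.04 xax [ 5.e-04  9.e-04 -1.e+00] F [ 0.33  0.89 -0.47] M [-0.028  0.033 -0.   ] w 0.0856
```

View pics/z4.png

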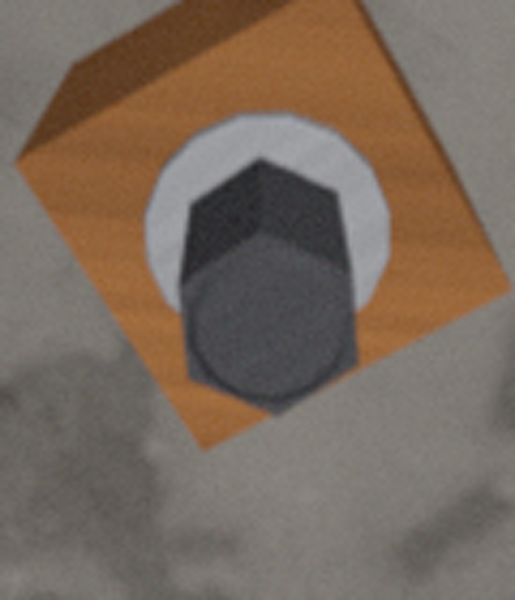

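```bash
cat > t2.py <<'E'
from h import *
import pickle
c=pickle.load(open('w2.pkl','rb'))
v=np.array([[262,232],[350,270],[357,362],[278,414],[188,380],[180,282]],float)/4.29+[225,150]
X=ray(c,v,.136); print(X.round(4),X.mean(0)); e=np.roll(X,-1,0)-X
print(np.linalg.norm(e,axis=1), 'normals', (np.degrees(np.arctan2(e[:,1],e[:,0]))+90)%60, 'diam',[np.linalg.norm(X[i]-X[i+3]) for i in range(3)])
print('vert angle',[ (np.degrees(np.arctan2(*(x-X.mean(0))[1::-1]))+30)%60 for x in X])
print('collar',ray(c,[287.4,204.1],.094), ray(c,np.array([[145,232],[390,232]])/4.29+[225,150],.094))
c=pickle.load(open('w1.pkl','rb'))
# well rim outer ellipse: points z3 scale 4, offset 230,110
p=np.array([[86,380],[391,380],[238,240],[238,532]],float)/4+[230,110]; X=ray(c,p,.085); print(X.round(4),X[:2].mean(0),X[2:].mean(0))
p=np.array([[142,380],[331,380],[236,298],[236,465]],float)/4+[230,110]; X=ray(c,p,.085); print(X.round(4),X[:2].mean(0))
E
python3 t2.py
```

```text
[[ 0.4913 -0.1043  0.136 ]
 [ 0.49   -0.0902  0.136 ]
 [ 0.502  -0.0817  0.136 ]
 [ 0.5153 -0.0876  0.136 ]
 [ 0.5172 -0.1022  0.136 ]
 [ 0.5041 -0.1109  0.136 ]] [ 0.50332203 -0.09616398  0.136     ]
[0.01421244 0.01473427 0.0146047  0.01472236 0.0157677  0.01434625] normals [5.53858318 5.25902766 5.9466416  7.46315993 3.4163575  2.69009196] diam [np.float64(0.029234760458716313), np.float64(0.029820708071801018), np.float64(0.029308342355451534)]
vert angle [np.float64(4.268793006423124), np.float64(5.900894735362925), np.float64(5.248465327046077), np.float64(5.391672073003889), np.float64(6.444572892198657), np.float64(2.9387634884531764)]
collar [[ 0.50270413 -0.09636012  0.094     ]] [[ 0.51346489 -0.11505631  0.094     ]
 [ 0.49194812 -0.07773898  0.094     ]]
[[0.5    0.1508 0.085 ]
 [0.4716 0.2005 0.085 ]
 [0.4627 0.1622 0.085 ]
 [0.5129 0.1912 0.085 ]] [0.48580146 0.17566321 0.085     ] [0.48778044 0.17669475 0.085     ]
[[0.4948 0.1599 0.085 ]
 [0.4772 0.1907 0.085 ]
 [0.4723 0.1673 0.085 ]
 [0.5009 0.1838 0.085 ]] [0.48599025 0.17533389 0.085     ]
```

```bash
python3 -c "
from h import *
rows([.5045,-.0972,.270],125.2,4)"
```

```text
t 2.45 p [ 0.5062 -0.0971  0.3703] q [-3.250e-01  2.090e-01  1.686e+00  1.000e-03  1.247e+00 -2.420e+00] yaw 120.04 xax [ 5.e-04  9.e-04 -1.e+00] F [ 0.33  0.89 -0.47] M [-0.028  0.033 -0.   ] w 0.0856
{"dp":[0.0251, 0.0002, -0.0004],"turn":[-1.29, 0.01, -0.01]}
{"dp":[0.0251, 0.0002, -0.0004],"turn":[-1.29, 0.01, -0.0]}
{"dp":[0.0251, 0.0002, -0.0004],"turn":[-1.29, 0.02, -0.01]}
{"dp":[0.025, 0.0002, -0.0003],"turn":[-1.29, 0.01, -0.01]}
end [ 0.5045 -0.0971  0.27  ]
```

Call:
{"name": "arm_command", "arguments": {"targets": [{"dp":[0.025,0.0002,-0.0004],"turn":[-1.3,0,0],"grip":1},{"dp":[0.025,0.0002,-0.0004],"turn":[-1.3,0.05,-0.03],"grip":1},{"dp":[0.025,0.0002,-0.0004],"turn":[-1.3,0,0],"grip":1},{"dp":[0.025,0.0002,-0.0004],"turn":[-1.3,0,0],"grip":1},{"dp":[0,0,0],"turn":[0,0,0],"grip":0},{"dp":[0,0,0],"turn":[0,0,0],"grip":0}], "grip_force": 25}}

```text
clock: 3.05
position: [0.5049, -0.0973, 0.2706]
ee_rot: [0.674, -0.215, 0.674, 0.214]
contact_force: [0.0, -0.0, 0.2]
width: 0.0591
```

```bash
python3 -c "
from h import *
st()
im,c=save('wrist','w3.png');st()"
```

```text
t 3.05 p [ 0.5049 -0.0973  0.2706] q [-3.260e-01  3.000e-01  1.836e+00 -1.000e-03  1.005e+00 -2.512e+00] yaw 125.28 xax [-1.e-04 -7.e-04 -1.e+00] F [ 0.05 -0.01  0.17] M [ 0.003 -0.    -0.039] w 0.0591
t 3.10 p [ 0.5053 -0.0977  0.2714] q [-3.260e-01  2.990e-01  1.835e+00 -1.000e-03  1.005e+00 -2.512e+00] yaw 125.26 xax [ 0.002  -0.0015 -1.    ] F [ 0.61 -0.11  1.3 ] M [ 0.026  0.003 -0.012] w 0.0514
```

View pics/w3.png

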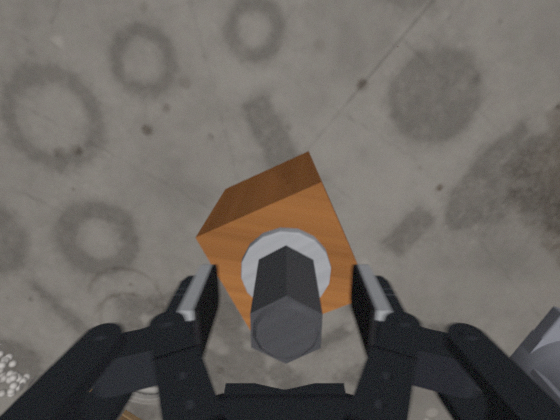

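```bash
python3 -c "
from h import *
s,R=st();c=manip.calibration('wrist')
for a in(.134,.176): print(proj(c,[s['position']+R@[a,0,0]]))
a=cv2.imread('pics/w3.png')[200:400,180:400]
cv2.imwrite('pics/z5.png',cv2.resize(a,(660,600),interpolation=cv2.INTER_CUBIC))"
```

```text
t 3.10 p [ 0.5053 -0.0977  0.2714] q [-3.260e-01  2.990e-01  1.835e+00 -1.000e-03  1.005e+00 -2.512e+00] yaw 125.26 xax [ 0.002  -0.0015 -1.    ] F [ 0.61 -0.11  1.3 ] M [ 0.026  0.003 -0.012] w 0.0514
[[282.52141385 333.36908426]]
[[282.99403254 274.6567809 ]]
```

View pics/z5.png

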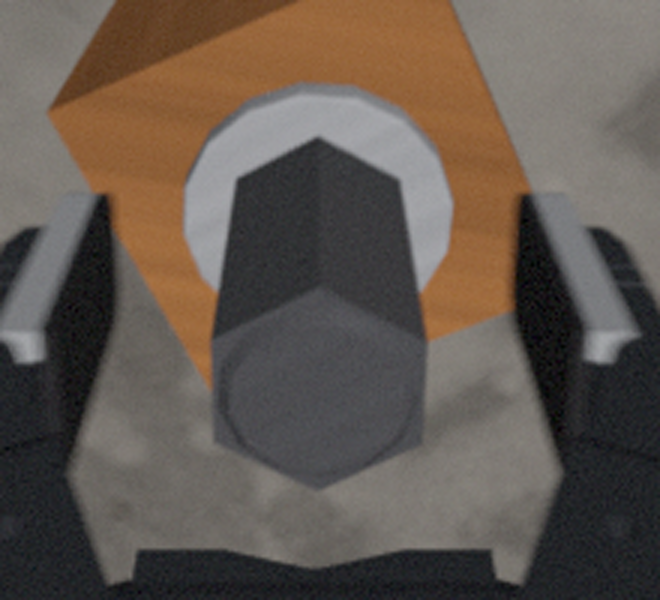

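Call:
{"name": "arm_command", "arguments": {"targets": [{"dp":[0,0,0],"turn":[0,0,0],"grip":-0.5},{"dp":[0,0,0],"turn":[0,0,0],"grip":-1},{"dp":[0,0,0],"turn":[0,0,0],"grip":-1},{"dp":[0,0,0],"turn":[0,0,0],"grip":-1},{"dp":[0,0,0],"turn":[0,0,0],"grip":-1},{"dp":[0,0,0],"turn":[0,0,0],"grip":-1}], "grip_force": 60}}

```text
clock: 3.7
position: [0.5052, -0.0985, 0.272]
ee_rot: [0.675, -0.214, 0.673, 0.213]
contact_force: [0.0, 3.4, 5.5]
width: 0.0252
```

```bash
python3 -c "
from h import *
st()"
```

```text
t 3.70 p [ 0.5052 -0.0985  0.272 ] q [-0.328  0.299  1.834  0.     1.005 -2.512] yaw 125.16 xax [ 3.e-03 -8.e-04 -1.e+00] F [0.04 3.37 5.53] M [0.427 0.184 0.098] w 0.0252
```

Call:
{"name": "arm_command", "arguments": {"targets": [{"dp":[-0.01,0,0],"turn":[0,0,0],"grip":-1},{"dp":[-0.02,0,0],"turn":[0,0,0],"grip":-1},{"dp":[-0.03,0,0],"turn":[0,0,0],"grip":-1},{"dp":[-0.03,0,0],"turn":[0,0,0],"grip":-1},{"dp":[-0.02,0,0],"turn":[0,0,0],"grip":-1},{"dp":[0,0,0],"turn":[0,0,0],"grip":-1},{"dp":[0,0,0],"turn":[0,0,0],"grip":-1}]}}

```text
clock: 4.4
position: [0.5044, -0.0987, 0.3802]
ee_rot: [0.674, -0.214, 0.674, 0.213]
contact_force: [-0.6, 0.7, -2.1]
width: 0.0253
```

```bash
python3 -c "
from h import *
st()
im,c=save('wrist','w4.png');save('scene','s4.png');s,R=st()
import pickle; pickle.dump(c,open('w4.pkl','wb'))
rows([s['position'][0]-.0163,s['position'][1]+.272,.385],125.2,7)"
```

```text
t 4.40 p [ 0.5044 -0.0987  0.3802] q [-3.280e-01  2.000e-01  1.672e+00 -1.000e-03  1.269e+00 -2.513e+00] yaw 125.18 xax [ 4.0e-04 -1.6e-03 -1.0e+00] F [-0.62  0.74 -2.15] M [-0.008  0.044  0.041] w 0.0253
t 4.50 p [ 0.5041 -0.0985  0.3789] q [-3.280e-01  2.010e-01  1.674e+00 -1.000e-03  1.269e+00 -2.513e+00] yaw 125.18 xax [-2.4e-03 -5.0e-04 -1.0e+00] F [-1.32  0.14 -1.92] M [-0.022 -0.02   0.037] w 0.0247
t 4.50 p [ 0.5041 -0.0985  0.3789] q [-3.280e-01  2.010e-01  1.674e+00 -1.000e-03  1.269e+00 -2.513e+00] yaw 125.18 xax [-2.4e-03 -5.0e-04 -1.0e+00] F [-1.32  0.14 -1.92] M [-0.022 -0.02   0.037] w 0.0247
{"dp":[-0.0009, 0.0331, 0.0205],"turn":[-0.0, -0.02, -0.01]}
{"dp":[-0.0009, 0.0331, 0.0205],"turn":[-0.0, -0.02, -0.01]}
{"dp":[-0.0008, 0.0331, 0.0205],"turn":[-0.01, -0.02, -0.0]}
{"dp":[-0.0009, 0.0331, 0.0204],"turn":[0.0, -0.01, -0.01]}
{"dp":[-0.0009, 0.0331, 0.0205],"turn":[-0.0, -0.02, -0.01]}
{"dp":[-0.0009, 0.0331, 0.0205],"turn":[-0.0, -0.02, -0.01]}
{"dp":[-0.0008, 0.0331, 0.0205],"turn":[-0.01, -0.02, -0.01]}
end [0.4878 0.1735 0.385 ]
```

View pics/w4.png

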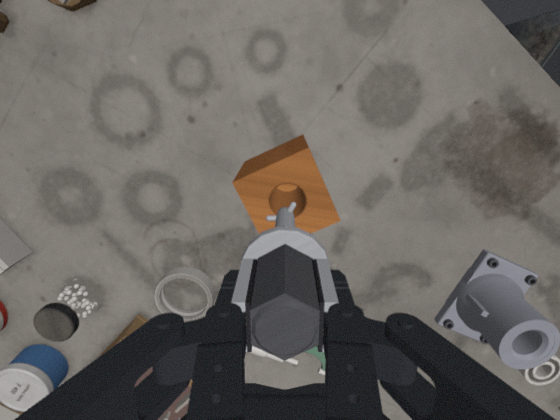

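View pics/s4.png

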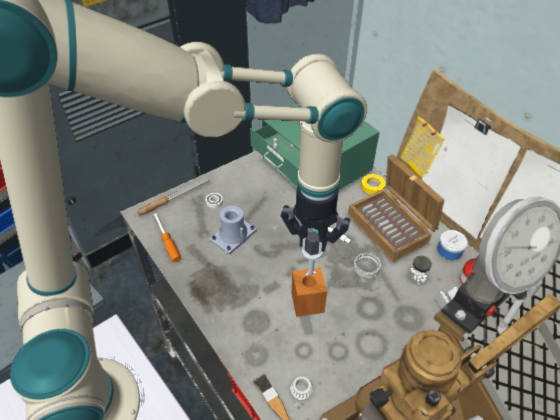

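Call:
{"name": "arm_command", "arguments": {"targets": [{"dp":[-0.001,0.02,0.0125],"turn":[0,-0.06,0],"grip":-1},{"dp":[-0.001,0.035,0.0217],"turn":[0,0,0],"grip":-1},{"dp":[-0.001,0.0375,0.0232],"turn":[0,0,0],"grip":-1},{"dp":[-0.001,0.0375,0.0232],"turn":[0,0,0],"grip":-1},{"dp":[-0.001,0.0375,0.0232],"turn":[0,0,0],"grip":-1},{"dp":[-0.001,0.035,0.0217],"turn":[0,0,0],"grip":-1},{"dp":[0,0.0292,0.018],"turn":[0,0,0],"grip":-1},{"dp":[0,0,0],"turn":[0,0,0],"grip":-1}]}}

```text
clock: 5.3
position: [0.4877, 0.177, 0.3845]
ee_rot: [0.673, -0.215, 0.674, 0.216]
contact_force: [-0.3, -1.3, -2.4]
width: 0.0254
```

Call:
{"name": "arm_command", "arguments": {"targets": [{"dp":[0,0,0],"turn":[0,0,0],"grip":-1},{"dp":[0,0,0],"turn":[0,0,0],"grip":-1}]}}

```text
clock: 5.5
position: [0.4884, 0.1727, 0.3852]
ee_rot: [0.674, -0.214, 0.674, 0.213]
contact_force: [-0.4, 0.3, -2.4]
width: 0.0253
```

```bash
python3 -c "
from h import *
st()
im,c=save('wrist','w5.png');import pickle; pickle.dump(c,open('w5.pkl','wb'))
st();save('scene','s5.png');s,R=st();save('top','t5.png');s,R=st()
a=cv2.imread('pics/w5.png')[130:330,190:390]
b=cv2.imread('pics/s5.png')[130:270,165:305]
cv2.imwrite('pics/z6.png',np.hstack([cv2.resize(x,(400,400),interpolation=cv2.INTER_CUBIC) for x in (a,b)]))
"
```

```text
t 5.50 p [0.4884 0.1727 0.3852] q [ 0.206  0.203  1.655 -0.002  1.284 -1.978] yaw 125.17 xax [-6.e-04 -2.e-03 -1.e+00] F [-0.43  0.35 -2.4 ] M [-0.02   0.003  0.004] w 0.0253
t 5.55 p [0.4885 0.1724 0.3854] q [ 0.206  0.203  1.655 -0.002  1.284 -1.978] yaw 125.12 xax [-1.0e-04 -1.7e-03 -1.0e+00] F [ 0.22 -0.63 -1.83] M [ 0.002  0.008 -0.01 ] w 0.0252
t 5.60 p [0.4886 0.1723 0.3857] q [ 2.050e-01  2.020e-01  1.655e+00 -1.000e-03  1.284e+00 -1.978e+00] yaw 125.10 xax [ 4.0e-04 -1.4e-03 -1.0e+00] F [-0.77  0.75 -2.4 ] M [-0.06   0.007 -0.021] w 0.0253
t 5.65 p [0.4886 0.1723 0.3859] q [ 2.050e-01  2.020e-01  1.655e+00 -1.000e-03  1.284e+00 -1.978e+00] yaw 125.09 xax [ 8.0e-04 -1.2e-03 -1.0e+00] F [-0.81 -1.09 -2.16] M [-0.009 -0.011  0.008] w 0.0254
```

View pics/z6.png

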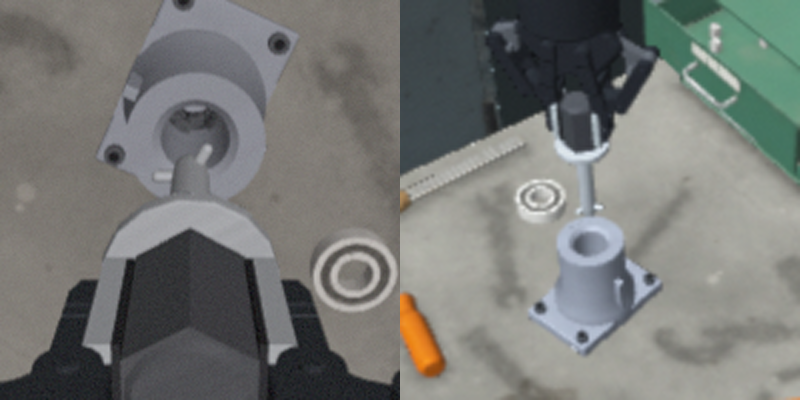

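View pics/t5.png

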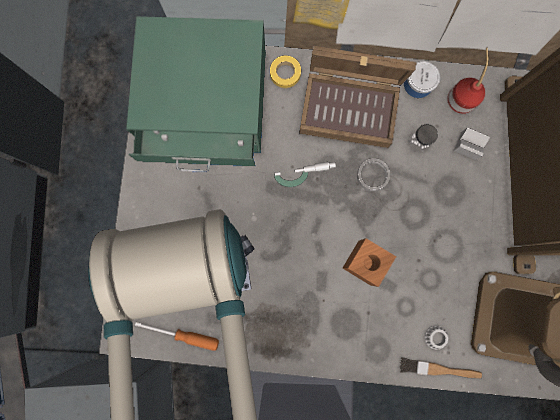

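```bash
python3 -c "
from h import *
a=cv2.imread('pics/w5.png')[150:250,235:335]
cv2.imwrite('pics/z7.png',cv2.resize(a,(600,600),interpolation=cv2.INTER_CUBIC))
a=cv2.imread('pics/s5.png')[170:250,200:260]
cv2.imwrite('pics/z8.png',cv2.resize(a,(450,600),interpolation=cv2.INTER_CUBIC))
"
```

```text
(no output)
```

View pics/z7.png

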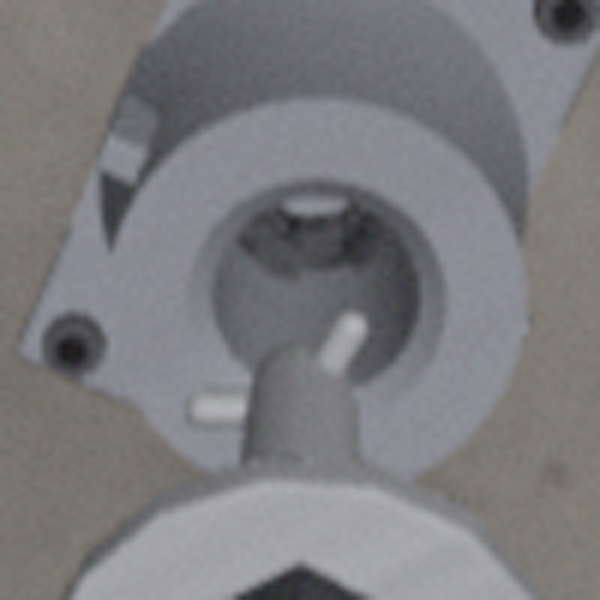

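View pics/z8.png

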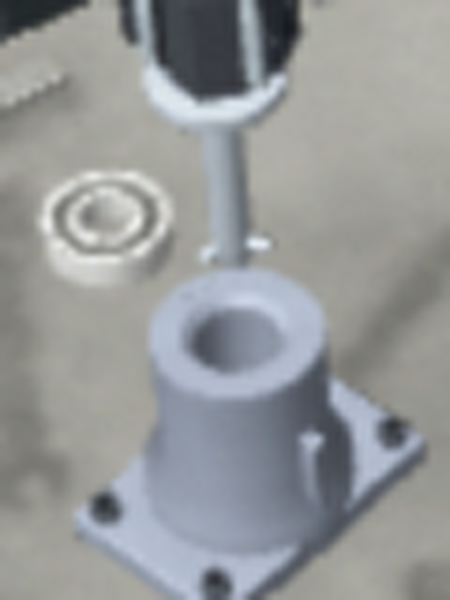

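```bash
cat > fit.py <<'E'
from h import *
import pickle,sys
from scipy.optimize import least_squares
c=pickle.load(open('w5.pkl','rb'))
im=cv2.imread('pics/w5.png')
P=np.array([.4885,.1725,.3854]); R=tgt(np.radians(125.15))
H=.1835
def T(x,y,z): return P+R@np.array([x,y,z])
# lugs
tips=np.array([[192,408],[352,325]],float)/6+[235,150]
def f(v):
    y,z,a=v; o=[]
    for k,b in enumerate((0,-120)):
        th=np.radians(a+b); o.append(T(H+.068,y+.0133*np.cos(th),z+.0133*np.sin(th)))
    return (proj(c,o)-tips).ravel()
best=min((least_squares(f,[0,0,a0],x_scale=[1e-3,1e-3,10]) for a0 in(180,60,-60,120)),key=lambda r:r.cost); print('lug y,z,ang',best.x,best.cost)
# collar outline / rim
rim=np.array([[320,98],[528,300],[500,190],[155,185],[440,125]],float)/6+[235,150]
def g(v):
    y,z=v; th=np.linspace(0,2*np.pi,721); q=proj(c,[T(P[2]-.085,y+.029*np.cos(t),z+.029*np.sin(t)) for t in th])
    return [np.min(np.linalg.norm(q-r,axis=1)) for r in rim]
r2=least_squares(g,[.002,0],x_scale=1e-3,diff_step=1e-2); print('rim',r2.x,r2.fun)
o=cv2.resize(im[130:420,190:390],None,fx=3,fy=3)
def draw(pts,col):
    for p in (proj(c,pts)-[190,130])*3: cv2.circle(o,tuple(int(t) for t in p),1,col,-1)
th=np.linspace(0,2*np.pi,200)
draw([T(P[2]-.085,r2.x[0]+.029*np.cos(t),r2.x[1]+.029*np.sin(t)) for t in th],(0,0,255))
draw([T(P[2]-.085,r2.x[0]+.018*np.cos(t),r2.x[1]+.018*np.sin(t)) for t in th],(0,0,255))
draw([T(P[2]-.085+.058,r2.x[0]+.009*np.cos(t),r2.x[1]+.009*np.sin(t)) for t in th],(0,255,255))
draw([T(P[2]-.085+.058,r2.x[0]+.0145*np.cos(t),r2.x[1]+.0145*np.sin(t)) for t in th],(0,255,255))
y,z=best.x[:2]
draw([T(H,y+.022*np.cos(t),z+.022*np.sin(t)) for t in th],(0,255,0))
draw([T(H+.068,y+.0065*np.cos(t),z+.0065*np.sin(t)) for t in th],(0,255,0))
draw([T(H-.048,y+.013*np.cos(t),z+.013*np.sin(t)) for t in th],(255,255,0))
cv2.imwrite('pics/o5.png',cv2.resize(o,(400,580)))
cv2.imwrite('pics/o5b.png',o[:600])
E
python3 fit.py
```

```text
lug y,z,ang [-5.54954805e-03 -1.19683799e-02  1.20891965e+02] 2.661190727931443
rim [0.00410049 0.00193648] [0.09131934 0.97809401 0.11970791 0.79148354 0.83982036]
```

View pics/o5b.png

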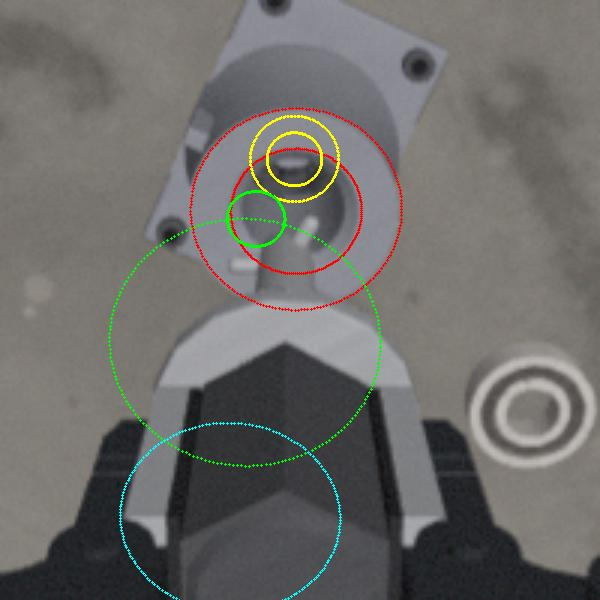

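View pics/o5.png

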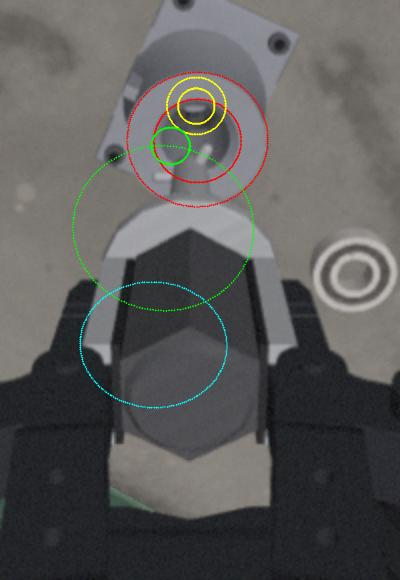

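```bash
sed -i 's/(0,-120)/(0,120)/' fit.py; python3 fit.py
```

```text
lug y,z,ang [ 9.20342642e-04 -3.48116792e-04  1.80891960e+02] 2.661190727937324
rim [0.00410049 0.00193648] [0.09131934 0.97809401 0.11970791 0.79148354 0.83982036]
```

View pics/o5.png

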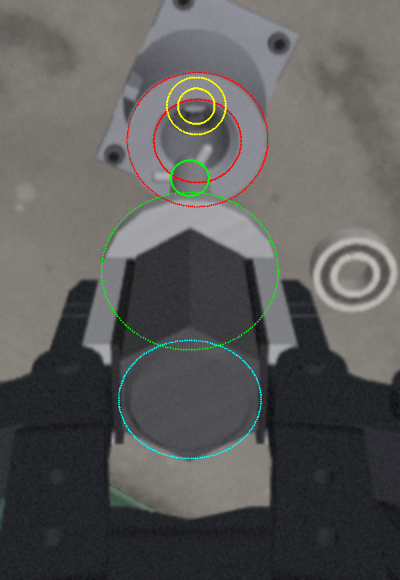

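```bash
python3 -c "
from h import *
S=manip.calibration('scene')
f=lambda u,v:(200+u/7.5,170+v/7.5)
print('well',ray(S,f(238.5,333),.085),'lug',ray(S,f(231,250),.1339),'collar',ray(S,f(214,93),.2049))
print('well mouth inner',ray(S,f(238,340),.085))
s,R=st(); print(R.T@(np.array([.4881,.1759,.3854])-s['position']))
"
```

```text
well [[0.48983957 0.17208764 0.085     ]] lug [[0.48550256 0.16467365 0.1339    ]] collar [[0.48447272 0.16390082 0.2049    ]]
well mouth inner [[0.48789593 0.16967611 0.085     ]]
t 5.65 p [0.4886 0.1723 0.3859] q [ 2.050e-01  2.020e-01  1.655e+00 -1.000e-03  1.284e+00 -1.978e+00] yaw 125.09 xax [ 8.0e-04 -1.2e-03 -1.0e+00] F [-0.81 -1.09 -2.16] M [-0.009 -0.011  0.008] w 0.0254
[0.00045221 0.0032462  0.00163367]
```

Call:
{"name": "arm_command", "arguments": {"targets": [{"dp":[0.012,0.0016,0.001],"turn":[0,0,0],"grip":-1},{"dp":[0.012,0.0016,0.0006],"turn":[0,0,0],"grip":-1},{"dp":[0,0,0],"turn":[0,0,0],"grip":-1},{"dp":[0,0,0],"turn":[0,0,0],"grip":-1}]}}

```text
clock: 6.05
position: [0.4878, 0.1768, 0.3613]
ee_rot: [0.674, -0.214, 0.674, 0.213]
contact_force: [0.6, 0.2, -2.9]
width: 0.0253
```

```bash
python3 -c "
from h import *
st()
im,c=save('wrist','w6.png');import pickle; pickle.dump(c,open('w6.pkl','wb'))
st();save('scene','s6.png');s,R=st()
a=cv2.imread('pics/w6.png')[150:300,225:350]
b=cv2.imread('pics/s6.png')[180:240,205:255]
cv2.imwrite('pics/z9.png',np.hstack([cv2.resize(x,(400,480),interpolation=cv2.INTER_CUBIC) for x in (a,b)]))
"
```

```text
t 6.05 p [0.4878 0.1768 0.3613] q [ 2.140e-01  2.210e-01  1.693e+00 -1.000e-03  1.228e+00 -1.971e+00] yaw 125.19 xax [-3.0e-04 -1.1e-03 -1.0e+00] F [ 0.57  0.17 -2.87] M [ 0.062 -0.008 -0.043] w 0.0253
t 6.10 p [0.488  0.1769 0.3619] q [ 2.140e-01  2.210e-01  1.692e+00 -1.000e-03  1.228e+00 -1.971e+00] yaw 125.19 xax [ 9.e-04 -9.e-04 -1.e+00] F [-0.19 -0.26 -1.41] M [ 0.052  0.036 -0.017] w 0.0251
t 6.15 p [0.4881 0.177  0.3622] q [ 2.140e-01  2.210e-01  1.692e+00 -1.000e-03  1.228e+00 -1.971e+00] yaw 125.19 xax [ 1.6e-03 -8.0e-04 -1.0e+00] F [-0.15 -0.08 -2.71] M [ 0.011 -0.027  0.022] w 0.0250
```

View pics/z9.png

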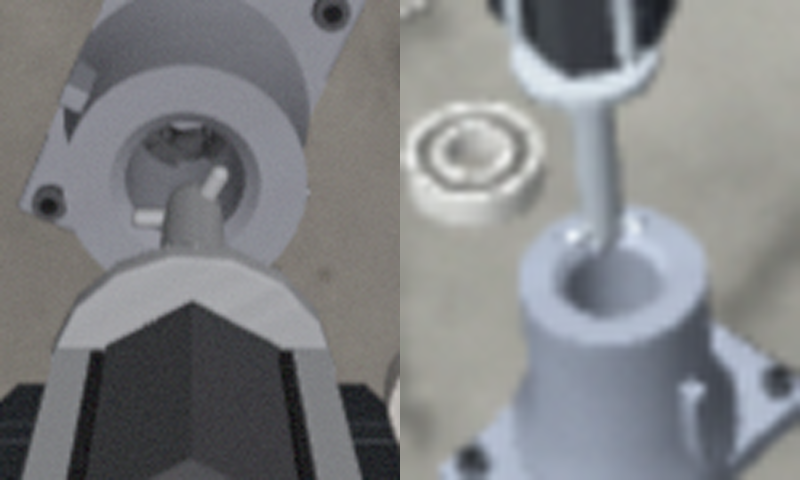

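```bash
cat > fit2.py <<'E'
from h import *
import pickle,sys
c=pickle.load(open('w6.pkl','rb')); S=manip.calibration('scene')
P=np.array([.488,.1768,.3616]); R=tgt(np.radians(125.19)); H=.1835
W=np.array(eval(sys.argv[1])); sc=np.array(eval(sys.argv[2]))  # well xy ; screw (y,z) tool
th=np.linspace(0,2*np.pi,150)
def circ(o,r,z): return [[o[0]+r*np.cos(t),o[1]+r*np.sin(t),z] for t in th]
def scr(x,r,a=th): return [P+R@[x,sc[0]+r*np.cos(t),sc[1]+r*np.sin(t)] for t in a]
outs=[]
for cam,fn,x0,y0,w,h in((c,'w6',225,150,125,150),(S,'s6',205,180,50,60)):
    k=400/w; o=cv2.resize(cv2.imread(f'pics/{fn}.png')[y0:y0+h,x0:x0+w],(400,480),interpolation=cv2.INTER_CUBIC)
    for pts,col in((circ(W,.029,.085),(0,0,255)),(circ(W,.018,.085),(0,0,255)),(scr(H,.022),(0,255,0)),(scr(H+.068,.0133),(0,255,255)),(scr(H+.068,.0065),(0,255,0)),(scr(H+.068,.0133,np.radians([181,301,61])),(255,0,0))):
        for p in (proj(cam,pts)-[x0,y0])*k: cv2.circle(o,tuple(int(t) for t in p),3 if col[0] else 1,col,-1)
    outs.append(o)
cv2.imwrite('pics/'+sys.argv[3],np.hstack(outs))
E
python3 fit2.py "[.488,.176]" "[.0009,-.0003]" f1.png
```

```text
(no output)
```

View pics/f1.png

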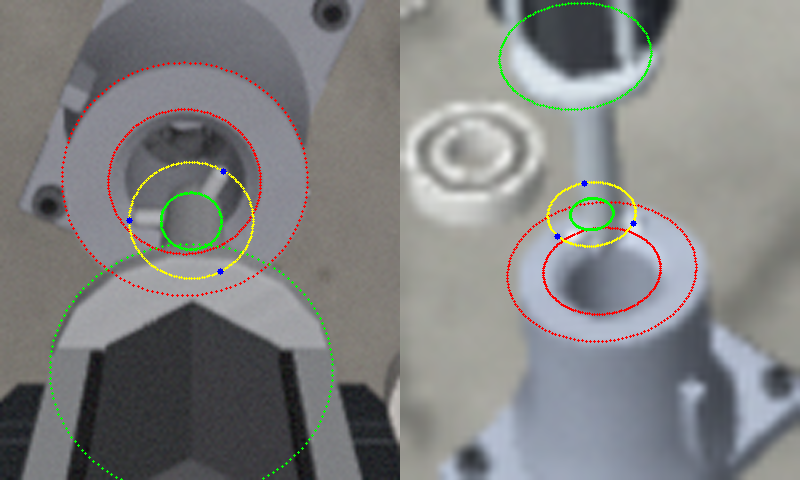

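```bash
python3 -c "
from h import *
import glob,pickle
outs=[]
W=[.488,.176]
for n,(x0,y0,w) in (('w1',(260,175,60)),('w5',(262,170,50)),('w6',(255,175,55))):
    a=cv2.imread('pics/%s.png'%n)[y0:y0+w,x0:x0+w]; a=cv2.cvtColor(a,cv2.COLOR_BGR2GRAY).astype(float)
    a=np.clip((a-30)*2.0,0,255).astype(np.uint8); outs.append(cv2.resize(a,(400,400),interpolation=cv2.INTER_CUBIC))
cv2.imwrite('pics/z10.png',np.hstack(outs[:2])); cv2.imwrite('pics/z11.png',outs[2])
"
```

```text
(no output)
```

View pics/z10.png

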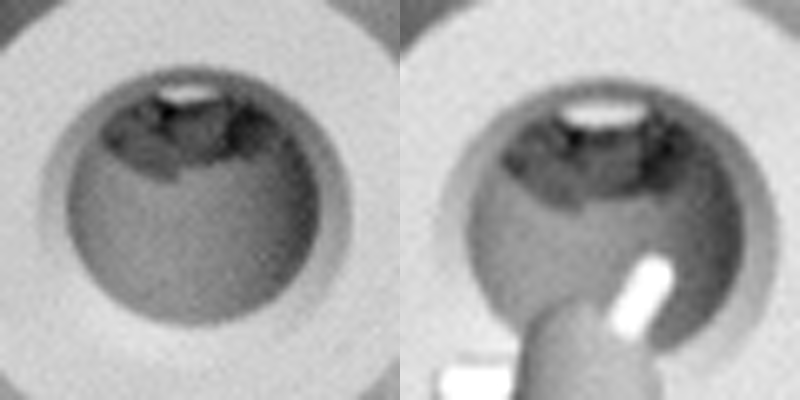

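Call:
{"name": "arm_command", "arguments": {"targets": [{"dp":[0,-0.0014,-0.0003],"turn":[0,0,0],"grip":-1},{"dp":[0.01,0,0],"turn":[0,0,0],"grip":-1},{"dp":[0,0,0],"turn":[0,0,0],"grip":-1}]}}

```text
clock: 6.45
position: [0.488, 0.1755, 0.3509]
ee_rot: [0.674, -0.214, 0.675, 0.213]
contact_force: [-0.0, 0.4, -1.7]
width: 0.0252
```

Call:
{"name": "arm_command", "arguments": {"targets": [{"dp":[0,0,-0.0003],"turn":[7,0,0],"grip":-1},{"dp":[0,0,0],"turn":[7,0,0],"grip":-1},{"dp":[0,0,0],"turn":[7,0,0],"grip":-1},{"dp":[0,0,0],"turn":[0,0,0],"grip":-1},{"dp":[0,0,0],"turn":[0,0,0],"grip":-1}]}}

```text
clock: 6.95
position: [0.4882, 0.1754, 0.352]
ee_rot: [0.702, -0.089, 0.701, 0.088]
contact_force: [0.0, -1.0, -2.3]
width: 0.0255
```

```bash
python3 -c "
from h import *
st()
im,c=save('wrist','w7.png');import pickle; pickle.dump(c,open('w7.pkl','wb'))
st();save('scene','s7.png');s,R=st()
a=cv2.imread('pics/w7.png')[150:300,225:350]
b=cv2.imread('pics/s7.png')[180:240,205:255]
cv2.imwrite('pics/z12.png',np.hstack([cv2.resize(x,(400,480),interpolation=cv2.INTER_CUBIC) for x in (a,b)]))
"
```

```text
t 6.95 p [0.4882 0.1754 0.352 ] q [ 2.110e-01  2.280e-01  1.709e+00 -1.000e-03  1.204e+00 -1.609e+00] yaw 104.34 xax [ 1.e-03 -8.e-04 -1.e+00] F [ 0.01 -0.97 -2.3 ] M [-0.074  0.008  0.016] w 0.0255
t 7.00 p [0.4883 0.1755 0.3521] q [ 2.110e-01  2.280e-01  1.709e+00 -1.000e-03  1.204e+00 -1.609e+00] yaw 104.31 xax [ 1.2e-03 -7.0e-04 -1.0e+00] F [-0.22 -0.29 -2.31] M [-0.015  0.001 -0.039] w 0.0253
t 7.05 p [0.4883 0.1754 0.3521] q [ 2.110e-01  2.280e-01  1.709e+00 -1.000e-03  1.204e+00 -1.609e+00] yaw 104.29 xax [ 1.2e-03 -8.0e-04 -1.0e+00] F [ 0.57 -0.2  -2.86] M [-0.041  0.01  -0.048] w 0.0251
```

View pics/z12.png

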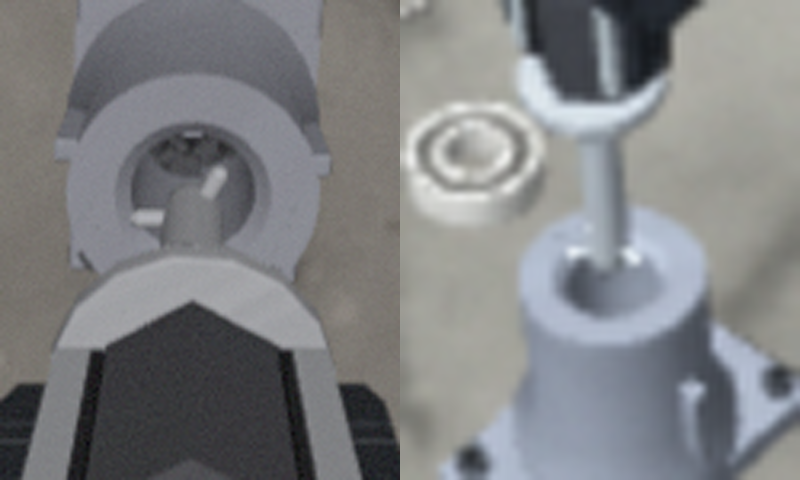

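```bash
sed -e 's/w6/w7/g;s/s6/s7/g;s/.488,.1768,.3616/.4882,.1755,.3520/;s/125.19/104.32/' fit2.py > fit3.py
python3 fit3.py "[.488,.176]" "[.0009,-.0003]" f2.png
```

```text
(no output)
```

View pics/f2.png

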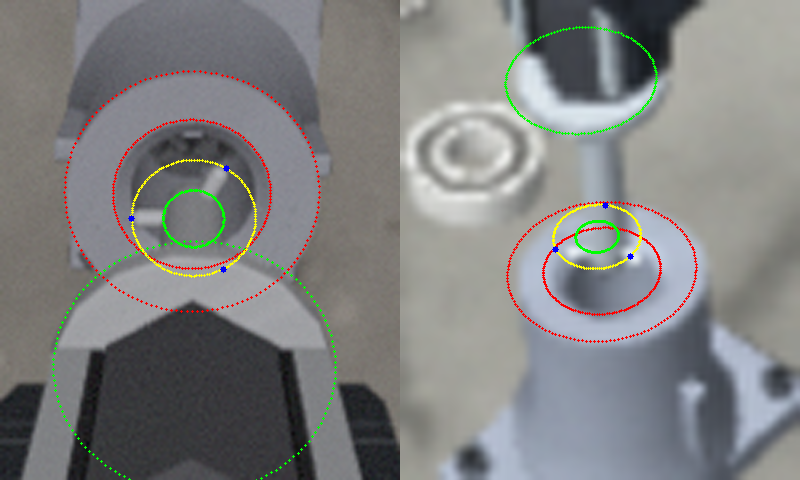

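Call:
{"name": "arm_command", "arguments": {"targets": [{"dp":[0.006,0.0004,0],"turn":[0,0,0],"grip":-1},{"dp":[0.006,0,0],"turn":[0,0,0],"grip":-1},{"dp":[0.004,0,0],"turn":[0,0,0],"grip":-1},{"dp":[0.004,0,0],"turn":[0,0,0],"grip":-1},{"dp":[0,0,0],"turn":[0,0,0],"grip":-1}]}}

```text
clock: 7.55
position: [0.488, 0.1758, 0.3313]
ee_rot: [0.702, -0.088, 0.702, 0.087]
contact_force: [0.1, -0.3, -1.2]
width: 0.0254
```

```bash
python3 -c "
from h import *
st()"
```

```text
t 7.55 p [0.488  0.1758 0.3313] q [ 2.120e-01  2.460e-01  1.740e+00 -1.000e-03  1.156e+00 -1.606e+00] yaw 104.20 xax [-3.0e-04 -1.1e-03 -1.0e+00] F [ 0.05 -0.27 -1.2 ] M [-0.001 -0.023 -0.03 ] w 0.0254
```

No side load so far. The lugs are just inside the chamfer, so I'll go on down.

Call:
{"name": "arm_command", "arguments": {"targets": [{"dp":[0.004,0,0],"turn":[0,0,0],"grip":-1},{"dp":[0.005,0,0],"turn":[0,0,0],"grip":-1},{"dp":[0.006,0,0],"turn":[0,0,0],"grip":-1},{"dp":[0.006,0,0],"turn":[0,0,0],"grip":-1},{"dp":[0,0,0],"turn":[0,0,0],"grip":-1}]}}

```text
clock: 8.05
position: [0.4878, 0.1757, 0.31]
ee_rot: [0.701, -0.088, 0.702, 0.087]
contact_force: [-0.7, 0.5, -2.3]
width: 0.0253
```

```bash
python3 -c "
from h import *
for i in range(3):
  st(); save(['scene','wrist','scene'][i],'d%d.png'%i)
a=cv2.imread('pics/d0.png')[170:240,195:265];b=cv2.imread('pics/d1.png')[150:290,215:355]
cv2.imwrite('pics/z13.png',np.hstack([cv2.resize(x,(400,400),interpolation=cv2.INTER_CUBIC) for x in (b,a)]))
"
```

```text
t 8.05 p [0.4878 0.1757 0.31  ] q [ 2.120e-01  2.650e-01  1.772e+00 -1.000e-03  1.105e+00 -1.606e+00] yaw 104.19 xax [-8.0e-04 -1.2e-03 -1.0e+00] F [-0.66  0.47 -2.28] M [ 0.015 -0.006  0.011] w 0.0253
t 8.10 p [0.4881 0.1758 0.3105] q [ 2.120e-01  2.650e-01  1.771e+00 -1.000e-03  1.106e+00 -1.606e+00] yaw 104.19 xax [ 1.e-04 -1.e-03 -1.e+00] F [-0.55  0.3  -2.48] M [-0.001 -0.017  0.023] w 0.0252
t 8.15 p [0.4883 0.1758 0.3109] q [ 2.120e-01  2.650e-01  1.770e+00 -1.000e-03  1.106e+00 -1.606e+00] yaw 104.19 xax [ 9.e-04 -8.e-04 -1.e+00] F [ 0.15  0.91 -1.84] M [ 0.03   0.071 -0.037] w 0.0251
```

View pics/z13.png

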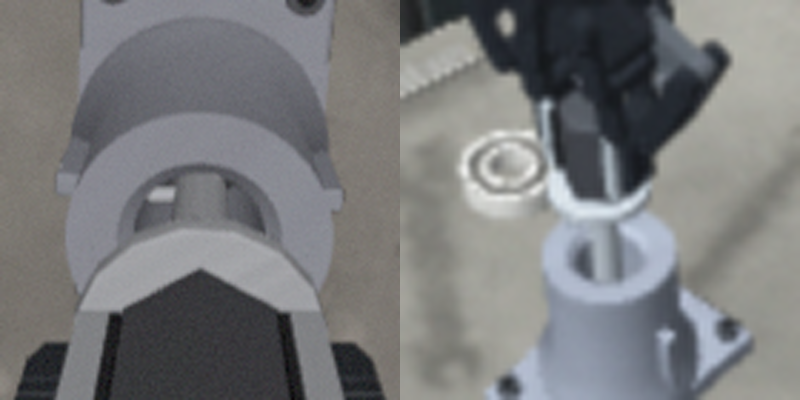

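Call:
{"name": "arm_command", "arguments": {"targets": [{"dp":[0.006,0,0],"turn":[0,0,0],"grip":-1},{"dp":[0.007,0,0],"turn":[0,0,0],"grip":-1},{"dp":[0.007,0,0],"turn":[0,0,0],"grip":-1},{"dp":[0.004,0,0],"turn":[0,0,0],"grip":-1},{"dp":[0,0,0],"turn":[0,0,0],"grip":-1}]}}

```text
clock: 8.7
position: [0.488, 0.1757, 0.2862]
ee_rot: [0.701, -0.088, 0.702, 0.087]
contact_force: [0.5, 0.1, -1.4]
width: 0.0252
```

Call:
{"name": "arm_command", "arguments": {"targets": [{"dp":[0.001,0,0],"turn":[0,0,0],"grip":-1},{"dp":[0.001,0,0],"turn":[0,0,0],"grip":-1},{"dp":[0,0,0],"turn":[0,0,0],"grip":-1}]}}

```text
clock: 9.0
position: [0.4884, 0.1758, 0.2852]
ee_rot: [0.702, -0.088, 0.701, 0.087]
contact_force: [0.5, -0.1, -2.0]
width: 0.0256
```

Call:
{"name": "arm_command", "arguments": {"targets": [{"dp":[0.001,0,0],"turn":[0,0,0],"grip":-1},{"dp":[0.001,0,0],"turn":[0,0,0],"grip":-1},{"dp":[0,0,0],"turn":[0,0,0],"grip":-1}]}}

```text
clock: 9.3
position: [0.4883, 0.1758, 0.2831]
ee_rot: [0.702, -0.088, 0.701, 0.087]
contact_force: [0.1, -0.3, -1.8]
width: 0.0253
```

Call:
{"name": "arm_command", "arguments": {"targets": [{"dp":[0.001,0,0],"turn":[0,0,0],"grip":-1},{"dp":[0.0005,0,0],"turn":[0,0,0],"grip":-1},{"dp":[0,0,0],"turn":[0,0,0],"grip":-1}]}}

```text
clock: 9.6
position: [0.4883, 0.1758, 0.2815]
ee_rot: [0.702, -0.088, 0.701, 0.087]
contact_force: [0.3, 0.2, -1.5]
width: 0.0252
```

Call:
{"name": "arm_command", "arguments": {"targets": [{"dp":[0.001,0,0],"turn":[0,0,0],"grip":-1},{"dp":[0,0,0],"turn":[0,0,0],"grip":-1}]}}

```text
clock: 9.8
position: [0.4883, 0.1758, 0.2805]
ee_rot: [0.702, -0.088, 0.701, 0.087]
contact_force: [-1.1, 0.3, -3.3]
width: 0.0254
```

Call:
{"name": "arm_command", "arguments": {"targets": [{"dp":[0.001,0,0],"turn":[0,0,0],"grip":-1},{"dp":[0,0,0],"turn":[0,0,0],"grip":-1}]}}

```text
clock: 10.0
position: [0.4883, 0.1758, 0.2795]
ee_rot: [0.702, -0.088, 0.701, 0.087]
contact_force: [-0.7, -0.1, -3.0]
width: 0.0254
```

Call:
{"name": "arm_command", "arguments": {"targets": [{"dp":[0.001,0,0],"turn":[0,0,0],"grip":-1},{"dp":[0,0,0],"turn":[0,0,0],"grip":-1}]}}

```text
clock: 10.2
position: [0.4883, 0.1758, 0.2785]
ee_rot: [0.702, -0.088, 0.701, 0.087]
contact_force: [0.5, 0.6, -2.0]
width: 0.0253
```

Call:
{"name": "arm_command", "arguments": {"targets": [{"dp":[0.001,0,0],"turn":[0,0,0],"grip":-1},{"dp":[0,0,0],"turn":[0,0,0],"grip":-1}]}}

```text
clock: 10.4
position: [0.4883, 0.1758, 0.2775]
ee_rot: [0.702, -0.088, 0.701, 0.087]
contact_force: [0.1, 0.4, -3.0]
width: 0.0255
```

Call:
{"name": "arm_command", "arguments": {"targets": [{"dp":[0.001,0,0],"turn":[0,0,0],"grip":-1},{"dp":[0,0,0],"turn":[0,0,0],"grip":-1}]}}

```text
clock: 10.6
position: [0.4883, 0.1758, 0.2765]
ee_rot: [0.702, -0.088, 0.701, 0.087]
contact_force: [-0.5, 0.3, -2.5]
width: 0.025
```

Call:
{"name": "arm_command", "arguments": {"targets": [{"dp":[0.001,0,0],"turn":[0,0,0],"grip":-1},{"dp":[0.0005,0,0],"turn":[0,0,0],"grip":-1},{"dp":[0,0,0],"turn":[0,0,0],"grip":-1}]}}

```text
clock: 10.9
position: [0.4883, 0.1758, 0.275]
ee_rot: [0.702, -0.088, 0.701, 0.087]
contact_force: [0.9, 0.4, -1.8]
width: 0.0254
```

Call:
{"name": "arm_command", "arguments": {"targets": [{"dp":[0.0005,0,0],"turn":[0,0,0],"grip":-1},{"dp":[0.0005,0,0],"turn":[0,0,0],"grip":-1},{"dp":[0,0,0],"turn":[0,0,0],"grip":-1}]}}

```text
clock: 11.2
position: [0.4883, 0.1758, 0.2741]
ee_rot: [0.702, -0.088, 0.701, 0.087]
contact_force: [0.7, 0.2, -1.6]
width: 0.0253
```

Call:
{"name": "arm_command", "arguments": {"targets": [{"dp":[0.0005,0,0],"turn":[0,0,0],"grip":-1},{"dp":[0.0005,0,0],"turn":[0,0,0],"grip":-1},{"dp":[0,0,0],"turn":[0,0,0],"grip":-1}]}}

```text
clock: 11.5
position: [0.4883, 0.1758, 0.2731]
ee_rot: [0.702, -0.088, 0.701, 0.087]
contact_force: [0.4, -0.0, -1.3]
width: 0.0251
```

Call:
{"name": "arm_command", "arguments": {"targets": [{"dp":[0.0005,0,0],"turn":[0,0,0],"grip":-1},{"dp":[0,0,0],"turn":[0,0,0],"grip":-1}]}}

```text
clock: 11.7
position: [0.4884, 0.1758, 0.273]
ee_rot: [0.702, -0.088, 0.701, 0.087]
contact_force: [-0.5, -0.3, 0.7]
width: 0.0252
```

Call:
{"name": "arm_command", "arguments": {"targets": [{"dp":[0.0005,0,0],"turn":[0,0,0],"grip":-1},{"dp":[0,0,0],"turn":[0,0,0],"grip":-1}]}}

```text
clock: 11.9
position: [0.4884, 0.1758, 0.2728]
ee_rot: [0.702, -0.088, 0.701, 0.087]
contact_force: [-1.2, 0.2, 5.7]
width: 0.0253
```

```bash
python3 -c "
from h import *
st(); save('scene','e0.png'); st(); save('wrist','e1.png'); st()
a=cv2.imread('pics/e0.png')[170:240,195:265];b=cv2.imread('pics/e1.png')[190:330,215:355]
cv2.imwrite('pics/z14.png',np.hstack([cv2.resize(x,(400,400),interpolation=cv2.INTER_CUBIC) for x in (b,a)]))
"
```

```text
t 11.90 p [0.4884 0.1758 0.2728] q [ 2.120e-01  3.040e-01  1.823e+00 -1.000e-03  1.012e+00 -1.606e+00] yaw 104.19 xax [ 2.e-03 -6.e-04 -1.e+00] F [-1.19  0.16  5.68] M [-0.101  0.295 -0.026] w 0.0253
t 11.95 p [0.4884 0.1758 0.2728] q [ 2.120e-01  3.040e-01  1.824e+00 -1.000e-03  1.012e+00 -1.606e+00] yaw 104.20 xax [ 2.1e-03 -6.0e-04 -1.0e+00] F [-1.16 -0.47  5.95] M [-0.104  0.343 -0.058] w 0.0249
t 12.00 p [0.4884 0.1758 0.2728] q [ 2.120e-01  3.040e-01  1.823e+00 -1.000e-03  1.012e+00 -1.606e+00] yaw 104.19 xax [ 2.e-03 -5.e-04 -1.e+00] F [-1.95  0.06  5.25] M [-0.094  0.358  0.02 ] w 0.0254
```

View pics/z14.png

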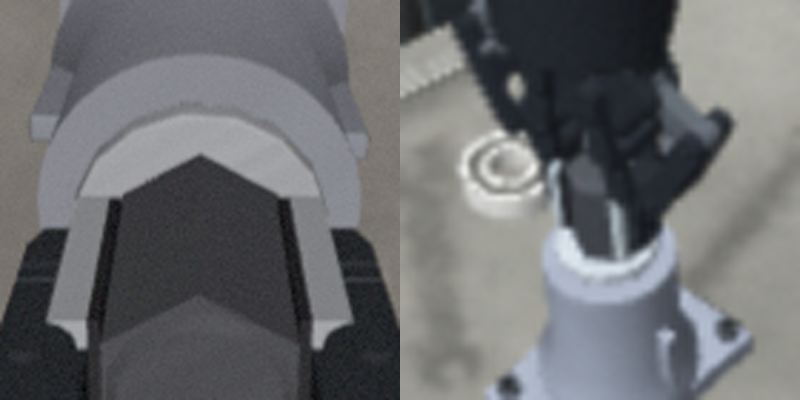

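Call:
{"name": "arm_command", "arguments": {"targets": [{"dp":[-0.0003,0,0],"turn":[2,0,0],"grip":-1},{"dp":[0,0,0],"turn":[3,0,0],"grip":-1},{"dp":[0,0,0],"turn":[3,0,0],"grip":-1},{"dp":[0,0,0],"turn":[0,0,0],"grip":-1}]}}

```text
clock: 12.4
position: [0.4886, 0.1758, 0.2729]
ee_rot: [0.707, -0.038, 0.705, 0.038]
contact_force: [-0.2, 0.1, 2.6]
width: 0.0254
```

```bash
python3 -c "
from h import *
st()"
```

```text
t 12.40 p [0.4886 0.1758 0.2729] q [ 2.120e-01  3.040e-01  1.823e+00 -1.000e-03  1.012e+00 -1.467e+00] yaw 96.20 xax [ 2.7e-03 -4.0e-04 -1.0e+00] F [-0.17  0.1   2.63] M [ 0.013  0.106 -0.019] w 0.0254
```

Call:
{"name": "arm_command", "arguments": {"targets": [{"dp":[0,0,0],"turn":[3,0,0],"grip":-1},{"dp":[0,0,0],"turn":[3,0,0],"grip":-1},{"dp":[0,0,0],"turn":[0,0,0],"grip":-1}]}}

```text
clock: 12.7
position: [0.4887, 0.1759, 0.2728]
ee_rot: [0.708, -0.002, 0.706, 0.001]
contact_force: [0.1, 1.1, 4.1]
width: 0.0255
```

```bash
python3 -c "
from h import *
st()"
```

```text
t 12.70 p [0.4887 0.1759 0.2728] q [ 2.120e-01  3.040e-01  1.823e+00 -1.000e-03  1.012e+00 -1.363e+00] yaw 90.25 xax [ 2.9e-03 -3.0e-04 -1.0e+00] F [0.11 1.07 4.08] M [ 0.033  0.033 -0.026] w 0.0255
```

Call:
{"name": "arm_command", "arguments": {"targets": [{"dp":[0.0002,0,0],"turn":[3,0,0],"grip":-1},{"dp":[0.0002,0,0],"turn":[3,0,0],"grip":-1},{"dp":[0,0,0],"turn":[0,0,0],"grip":-1}]}}

```text
clock: 13.0
position: [0.489, 0.1759, 0.2727]
ee_rot: [0.708, 0.035, 0.705, -0.035]
contact_force: [-0.3, -0.2, 5.8]
width: 0.0251
```

```bash
python3 -c "
from h import *
st()"
```

```text
t 13.00 p [0.489  0.1759 0.2727] q [ 2.120e-01  3.040e-01  1.823e+00 -1.000e-03  1.010e+00 -1.258e+00] yaw 84.27 xax [ 3.9e-03 -3.0e-04 -1.0e+00] F [-0.3  -0.23  5.79] M [-0.036 -0.143 -0.004] w 0.0251
```

Call:
{"name": "arm_command", "arguments": {"targets": [{"dp":[0.0001,0,0],"turn":[3,0,0],"grip":-1},{"dp":[0.0002,0,0],"turn":[3,0,0],"grip":-1},{"dp":[0,0,0],"turn":[0,0,0],"grip":-1}]}}

```text
clock: 13.3
position: [0.4892, 0.1759, 0.2724]
ee_rot: [0.705, 0.072, 0.702, -0.072]
contact_force: [1.0, -1.0, 5.4]
width: 0.0252
```

```bash
python3 -c "
from h import *
st()"
```

```text
t 13.30 p [0.4892 0.1759 0.2724] q [ 2.120e-01  3.050e-01  1.823e+00 -1.000e-03  1.009e+00 -1.154e+00] yaw 78.28 xax [ 4.6e-03 -3.0e-04 -1.0e+00] F [ 1.   -1.02  5.36] M [-0.05  -0.282 -0.015] w 0.0252
```

Call:
{"name": "arm_command", "arguments": {"targets": [{"dp":[0.0003,0,0],"turn":[3,0,0],"grip":-1},{"dp":[0.0003,0,0],"turn":[3,0,0],"grip":-1},{"dp":[0,0,0],"turn":[0,0,0],"grip":-1}]}}

```text
clock: 13.6
position: [0.4889, 0.176, 0.2717]
ee_rot: [0.7, 0.109, 0.697, -0.109]
contact_force: [0.6, 1.4, 5.2]
width: 0.0252
```

```bash
python3 -c "
from h import *
st()"
```

```text
t 13.60 p [0.4889 0.176  0.2717] q [ 2.120e-01  3.050e-01  1.824e+00 -1.000e-03  1.008e+00 -1.049e+00] yaw 72.27 xax [ 3.5e-03  1.0e-04 -1.0e+00] F [0.58 1.42 5.23] M [ 0.1   -0.126 -0.083] w 0.0252
```

Call:
{"name": "arm_command", "arguments": {"targets": [{"dp":[0.0003,0,0],"turn":[3,0,0],"grip":-1},{"dp":[0.0003,0,0],"turn":[3,0,0],"grip":-1},{"dp":[0,0,0],"turn":[0,0,0],"grip":-1}]}}

```text
clock: 13.9
position: [0.4891, 0.1759, 0.2714]
ee_rot: [0.694, 0.145, 0.69, -0.145]
contact_force: [2.5, -0.2, 7.6]
width: 0.0255
```

```bash
python3 -c "
from h import *
st()"
```

```text
t 13.90 p [0.4891 0.1759 0.2714] q [ 2.120e-01  3.060e-01  1.825e+00 -1.000e-03  1.007e+00 -9.450e-01] yaw 66.29 xax [ 4.4e-03 -3.0e-04 -1.0e+00] F [ 2.51 -0.2   7.57] M [-0.068 -0.183 -0.042] w 0.0255
```

Call:
{"name": "arm_command", "arguments": {"targets": [{"dp":[0.0003,0,0],"turn":[3,0,0],"grip":-1},{"dp":[0.0003,0,0],"turn":[3,0,0],"grip":-1},{"dp":[0,0,0],"turn":[0,0,0],"grip":-1}]}}

```text
clock: 14.2
position: [0.489, 0.176, 0.2707]
ee_rot: [0.685, 0.182, 0.682, -0.181]
contact_force: [-0.3, 0.8, 5.6]
width: 0.0253
```

```bash
python3 -c "
from h import *
st()"
```

```text
t 14.20 p [0.489  0.176  0.2707] q [ 2.120e-01  3.070e-01  1.826e+00 -1.000e-03  1.005e+00 -8.400e-01] yaw 60.27 xax [ 0.004  0.    -1.   ] F [-0.33  0.77  5.63] M [ 0.036 -0.047 -0.   ] w 0.0253
```

Call:
{"name": "arm_command", "arguments": {"targets": [{"dp":[0.0003,0,0],"turn":[3,0,0],"grip":-1},{"dp":[0.0003,0,0],"turn":[3,0,0],"grip":-1},{"dp":[0,0,0],"turn":[0,0,0],"grip":-1}]}}

```text
clock: 14.5
position: [0.4889, 0.176, 0.2701]
ee_rot: [0.674, 0.217, 0.672, -0.216]
contact_force: [-0.1, -0.3, 5.6]
width: 0.0253
```

```bash
python3 -c "
from h import *
st()"
```

```text
t 14.50 p [0.4889 0.176  0.2701] q [ 2.120e-01  3.070e-01  1.827e+00 -1.000e-03  1.004e+00 -7.350e-01] yaw 54.27 xax [ 0.0037  0.     -1.    ] F [-0.08 -0.28  5.62] M [ 0.078 -0.058 -0.051] w 0.0253
```

Call:
{"name": "arm_command", "arguments": {"targets": [{"dp":[0.0002,0,0],"turn":[3,0,0],"grip":-1},{"dp":[0.0003,0,0],"turn":[3,0,0],"grip":-1},{"dp":[0,0,0],"turn":[0,0,0],"grip":-1}]}}

```text
clock: 14.8
position: [0.4889, 0.1761, 0.2696]
ee_rot: [0.662, 0.252, 0.66, -0.251]
contact_force: [-0.4, 0.8, 7.2]
width: 0.0256
```

```bash
python3 -c "
from h import *
st()"
```

```text
t 14.80 p [0.4889 0.1761 0.2696] q [ 2.120e-01  3.080e-01  1.827e+00 -1.000e-03  1.003e+00 -6.300e-01] yaw 48.28 xax [ 3.8e-03  3.0e-04 -1.0e+00] F [-0.41  0.78  7.18] M [ 0.163 -0.087 -0.05 ] w 0.0256
```

Call:
{"name": "arm_command", "arguments": {"targets": [{"dp":[0.0002,0,0],"turn":[3,0,0],"grip":-1},{"dp":[0.0003,0,0],"turn":[3,0,0],"grip":-1},{"dp":[0,0,0],"turn":[0,0,0],"grip":-1}]}}

```text
clock: 15.1
position: [0.4889, 0.176, 0.2691]
ee_rot: [0.648, 0.287, 0.645, -0.285]
contact_force: [-0.5, 0.0, 6.4]
width: 0.0253
```

```bash
python3 -c "
from h import *
st()"
```

```text
t 15.10 p [0.4889 0.176  0.2691] q [ 2.120e-01  3.080e-01  1.828e+00 -1.000e-03  1.002e+00 -5.260e-01] yaw 42.28 xax [ 3.6e-03  1.0e-04 -1.0e+00] F [-0.52  0.02  6.37] M [ 0.096 -0.049 -0.013] w 0.0253
```

Call:
{"name": "arm_command", "arguments": {"targets": [{"dp":[0.0002,0,0],"turn":[2,0,0],"grip":-1},{"dp":[0.0002,0,0],"turn":[2,0,0],"grip":-1},{"dp":[0,0,0],"turn":[0,0,0],"grip":-1}]}}

```text
clock: 15.4
position: [0.4891, 0.1759, 0.269]
ee_rot: [0.638, 0.309, 0.635, -0.308]
contact_force: [0.9, -0.1, 7.3]
width: 0.0255
```

```bash
python3 -c "
from h import *
st()"
```

```text
t 15.40 p [0.4891 0.1759 0.269 ] q [ 2.120e-01  3.080e-01  1.828e+00 -1.000e-03  1.001e+00 -4.560e-01] yaw 38.30 xax [ 4.2e-03 -3.0e-04 -1.0e+00] F [ 0.93 -0.1   7.3 ] M [-0.121  0.019 -0.049] w 0.0255
```

```bash
python3 -c "
from h import *
save('scene','g0.png'); save('wrist','g1.png'); st()
a=cv2.imread('pics/g0.png')[170:240,195:265];b=cv2.imread('pics/g1.png')[190:330,215:355]
cv2.imwrite('pics/z15.png',np.hstack([cv2.resize(x,(400,400),interpolation=cv2.INTER_CUBIC) for x in (b,a)]))
"
```

```text
t 15.50 p [0.4891 0.1759 0.269 ] q [ 2.120e-01  3.090e-01  1.828e+00 -1.000e-03  1.001e+00 -4.570e-01] yaw 38.33 xax [ 4.2e-03 -3.0e-04 -1.0e+00] F [0.54 0.16 8.04] M [-0.097  0.037 -0.03 ] w 0.0250
```

View pics/z15.png

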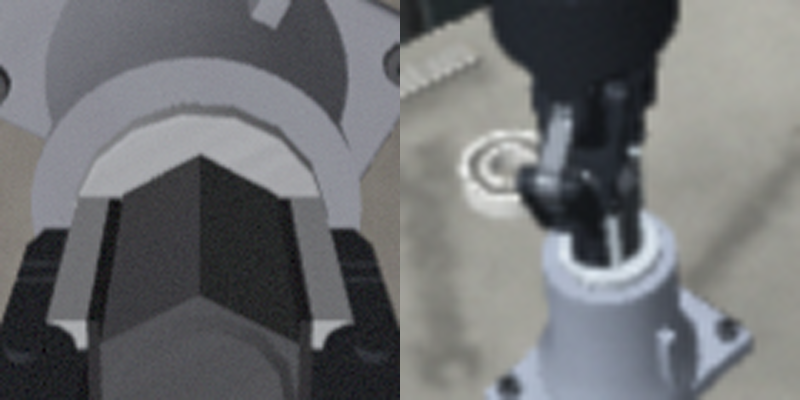

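Call:
{"name": "arm_command", "arguments": {"targets": [{"dp":[0.0002,0,0],"turn":[2,0,0],"grip":-1},{"dp":[0.0002,0,0],"turn":[2,0,0],"grip":-1},{"dp":[0,0,0],"turn":[0,0,0],"grip":-1}]}}

```text
clock: 15.8
position: [0.4892, 0.1757, 0.269]
ee_rot: [0.627, 0.331, 0.624, -0.33]
contact_force: [1.5, -0.8, 9.3]
width: 0.0252
```

```bash
python3 -c "
from h import *
st()"
```

```text
t 15.80 p [0.4892 0.1757 0.269 ] q [ 0.212  0.309  1.828 -0.002  1.001 -0.386] yaw 34.33 xax [ 4.7e-03 -9.0e-04 -1.0e+00] F [ 1.48 -0.8   9.33] M [-0.251  0.227  0.009] w 0.0252
```

Call:
{"name": "arm_command", "arguments": {"targets": [{"dp":[0.0001,0,0],"turn":[2,0,0],"grip":-1},{"dp":[0,0,0],"turn":[3,0,0],"grip":-1},{"dp":[0,0,0],"turn":[0,0,0],"grip":-1}]}}

```text
clock: 16.1
position: [0.4891, 0.1756, 0.2689]
ee_rot: [0.612, 0.358, 0.609, -0.357]
contact_force: [0.3, -0.8, 11.0]
width: 0.0252
```

```bash
python3 -c "
from h import *
st();save('wrist','g2.png'); st()
b=cv2.imread('pics/g2.png')[150:410,150:420]
cv2.imwrite('pics/z16.png',cv2.resize(b,(620,600),interpolation=cv2.INTER_CUBIC))
"
```

```text
t 16.10 p [0.4891 0.1756 0.2689] q [ 0.212  0.309  1.828 -0.002  1.001 -0.299] yaw 29.32 xax [ 0.0042 -0.0011 -1.    ] F [ 0.28 -0.84 10.97] M [-0.336  0.341 -0.016] w 0.0252
t 16.15 p [0.4891 0.1756 0.2689] q [ 0.212  0.309  1.828 -0.002  1.001 -0.299] yaw 29.35 xax [ 0.0042 -0.0011 -1.    ] F [ 0.9  -1.35 11.63] M [-0.26   0.37  -0.046] w 0.0252
```

View pics/z16.png

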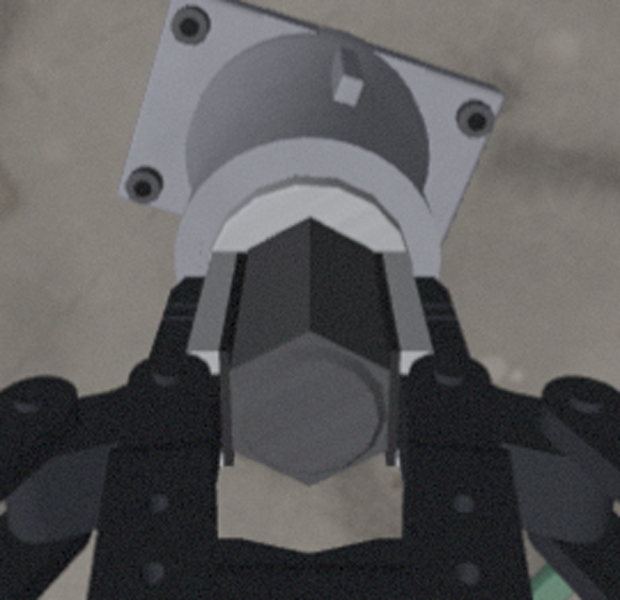

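Call:
{"name": "arm_command", "arguments": {"targets": [{"dp":[0,0,0],"turn":[3,0,0],"grip":-1},{"dp":[0,0,0],"turn":[3,0,0],"grip":-1},{"dp":[0,0,0],"turn":[0,0,0],"grip":-1}]}}

```text
clock: 16.45
position: [0.4889, 0.1757, 0.2689]
ee_rot: [0.592, 0.389, 0.59, -0.388]
contact_force: [-0.2, -1.4, 12.3]
width: 0.0252
```

```bash
python3 -c "
from h import *
st()"
```

```text
t 16.45 p [0.4889 0.1757 0.2689] q [ 0.212  0.308  1.828 -0.002  1.002 -0.195] yaw 23.34 xax [ 0.0036 -0.0011 -1.    ] F [-0.2  -1.41 12.28] M [-0.279  0.555  0.034] w 0.0252
```

Call:
{"name": "arm_command", "arguments": {"targets": [{"dp":[0,0,0],"turn":[3,0,0],"grip":-1},{"dp":[0,0,0],"turn":[2,0,0],"grip":-1},{"dp":[0,0,0],"turn":[0,0,0],"grip":-1}]}}

```text
clock: 16.75
position: [0.4888, 0.1758, 0.2689]
ee_rot: [0.575, 0.414, 0.572, -0.413]
contact_force: [-1.2, -0.5, 11.6]
width: 0.0251
```

```bash
python3 -c "
from h import *
st()"
```

```text
t 16.75 p [0.4888 0.1758 0.2689] q [ 0.212  0.308  1.828 -0.002  1.002 -0.108] yaw 18.39 xax [ 0.0036 -0.001  -1.    ] F [-1.24 -0.5  11.58] M [-0.183  0.422  0.237] w 0.0251
```

Call:
{"name": "arm_command", "arguments": {"targets": [{"dp":[-0.0004,0,0],"turn":[0,0,0],"grip":-1},{"dp":[0,0,0],"turn":[0,0,0],"grip":-0.2},{"dp":[0,0,0],"turn":[0,0,0],"grip":0.2},{"dp":[0,0,0],"turn":[0,0,0],"grip":0.2},{"dp":[0,0,0],"turn":[0,0,0],"grip":0.2}]}}

```text
clock: 17.25
position: [0.4881, 0.1757, 0.2674]
ee_rot: [0.573, 0.414, 0.573, -0.415]
contact_force: [0.9, 0.2, -0.1]
width: 0.0508
```

```bash
python3 -c "
from h import *
st();save('wrist','h1.png'); st()
b=cv2.imread('pics/h1.png')[150:410,150:420]
cv2.imwrite('pics/z17.png',cv2.resize(b,(620,600),interpolation=cv2.INTER_CUBIC))
"
```

```text
t 17.25 p [0.4881 0.1757 0.2674] q [ 2.120e-01  3.100e-01  1.830e+00 -1.000e-03  1.001e+00 -1.050e-01] yaw 18.21 xax [ 3.e-04 -9.e-04 -1.e+00] F [ 0.9   0.16 -0.09] M [0.016 0.006 0.014] w 0.0508
t 17.30 p [0.4882 0.1758 0.2675] q [ 2.120e-01  3.100e-01  1.830e+00 -1.000e-03  1.001e+00 -1.050e-01] yaw 18.21 xax [ 5.e-04 -8.e-04 -1.e+00] F [0.63 0.6  0.2 ] M [-0.042  0.007  0.017] w 0.0514
```

View pics/z17.png

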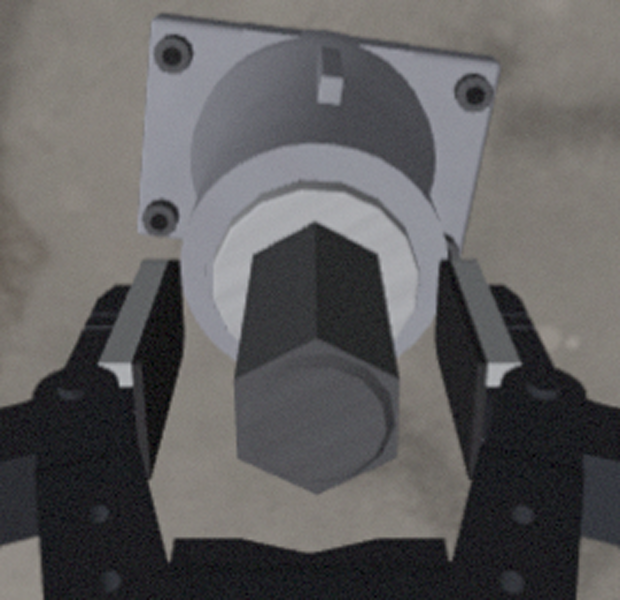

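Call:
{"name": "arm_command", "arguments": {"targets": [{"dp":[0,0,0],"turn":[0,0,0],"grip":0.6},{"dp":[-0.01,0,0],"turn":[0,0,0],"grip":0.6},{"dp":[-0.03,0,0],"turn":[0,0,0],"grip":0.6},{"dp":[-0.04,0,0],"turn":[0,0,0],"grip":0.6},{"dp":[-0.02,0,0],"turn":[0,0,0],"grip":0.6},{"dp":[-0.015,0,0],"turn":[0,0,0],"grip":0.6},{"dp":[0,0,0],"turn":[0,0,0],"grip":0.6},{"dp":[0,0,0],"turn":[0,0,0],"grip":0.6}]}}

```text
clock: 18.1
position: [0.4879, 0.1758, 0.3831]
ee_rot: [0.573, 0.415, 0.572, -0.414]
contact_force: [-0.8, -1.0, 0.1]
width: 0.0684
```

```bash
python3 -c "
from h import *
import pickle
st();im,c=save('wrist','h2.png');pickle.dump(c,open('h2.pkl','wb'));save('scene','h3.png'); save('top','h4.png');st()
a=cv2.imread('pics/h3.png')[170:250,195:275];b=cv2.imread('pics/h2.png')[120:320,180:380]
cv2.imwrite('pics/z18.png',np.hstack([cv2.resize(x,(400,400),interpolation=cv2.INTER_CUBIC) for x in (b,a)]))
"
```

```text
t 18.10 p [0.4879 0.1758 0.3831] q [ 2.120e-01  2.040e-01  1.659e+00 -1.000e-03  1.277e+00 -1.050e-01] yaw 18.19 xax [ 1.9e-03 -6.0e-04 -1.0e+00] F [-0.84 -1.04  0.07] M [ 0.04  -0.002 -0.069] w 0.0684
t 18.25 p [0.4878 0.1758 0.3817] q [ 2.120e-01  2.060e-01  1.660e+00 -1.000e-03  1.277e+00 -1.050e-01] yaw 18.19 xax [-0.001  -0.0012 -1.    ] F [ 0.53 -0.79  0.3 ] M [0.016 0.002 0.014] w 0.0683
```

View pics/z18.png

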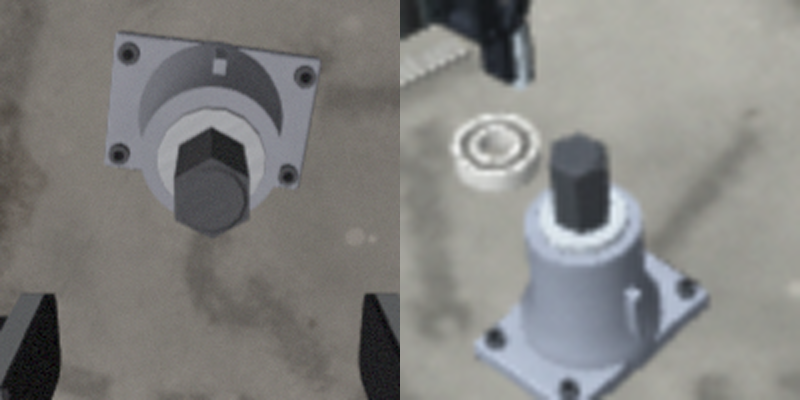

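```bash
cat > fin.py <<'E'
from h import *
import pickle
S=manip.calibration('scene'); c=pickle.load(open('h2.pkl','rb'))
th=np.linspace(0,2*np.pi,200)
def circ(o,r,z): return [[o[0]+r*np.cos(t),o[1]+r*np.sin(t),z] for t in th]
outs=[]
for cam,fn,x0,y0,w,W in ((c,'h2',240,150,90,(.488,.176)),(S,'h3',215,185,55,(.4898,.172))):
    k=600/w*2/3; o=cv2.resize(cv2.imread(f'pics/{fn}.png')[y0:y0+w,x0:x0+w],(400,400),interpolation=cv2.INTER_CUBIC)
    for r,z,col in((.029,.085,(0,0,255)),(.022,.091,(0,255,0)),(.015,.133,(255,255,0))):
        for p in (proj(cam,circ(W,r,z))-[x0,y0])*k: cv2.circle(o,tuple(int(t) for t in p),1,col,-1)
    outs.append(o)
cv2.imwrite('pics/fin.png',np.hstack(outs))
E
python3 fin.py
```

```text
(no output)
```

View pics/fin.png

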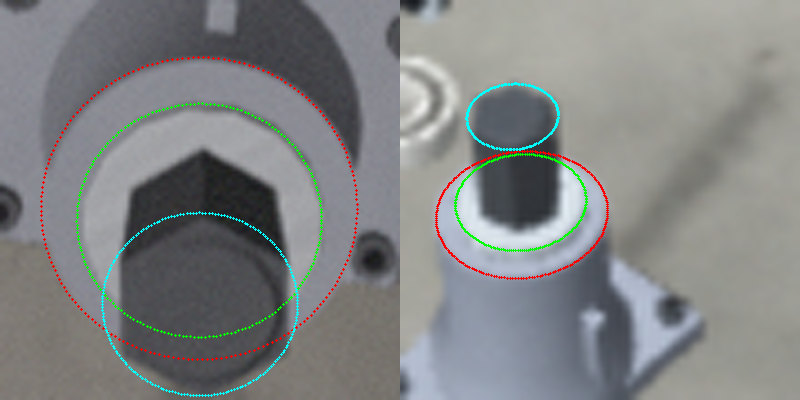

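View pics/h4.png

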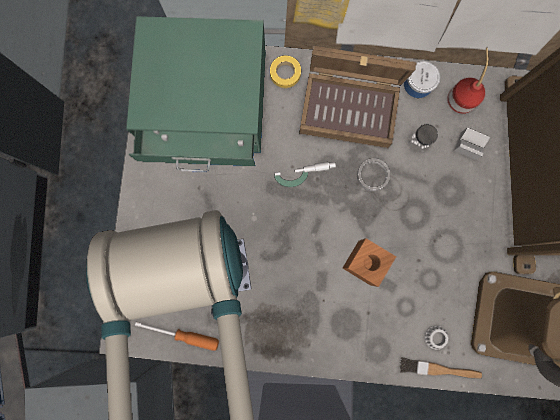

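```bash
python3 -c "
from h import *
print(manip.sign_off())"
```

```text
the job is handed in; nothing more can be done
None
```

The screw is screwed home in the housing and released, and I handed the job in at about 18 s. The interface gave no verdict, so this rests on my own checks.

- **Entry:** I gripped the hexagon head, carried the screw to the well and corrected its position from the wrist and scene cameras. I read the gap position from a picture of the insert. The lugs went straight into the gaps on the first try, with no searching.
- **Screwing in:** I turned it about 86° clockwise in total. The highest axial load I read was about 14 N, at the end, with the collar already home. Readings were taken only at the end of each move.
- **Home:** The tool came down 4.1 mm from the gap floor and then stopped descending while I kept turning. The torque then rose to about 0.24 N m, and I let go.
- **Last pictures:** The collar lies flat on the rim, to within about 1 mm as far as I can tell from the overlays. The screw is upright and centred. The fingers are clear, with no contact force beyond noise. The micrometer and ring look unmoved in the top view, and the ball bearing in the scene view (the arm hid it from the top camera).
- **Disagreements:**
  - The cameras differed by 2–4 mm in absolute position. I relied on the screw's position relative to the well, which agreed to about 1 mm.
  - The stop came at about 62–66° of turning, and the torque rise only about 20° later. I took that as axial play in the thread.

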